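# Isolate the test stand, fit a relay module, switch back on

### The job

Before fitting the relay module, isolate the test stand: pull the red cap on the grey isolator box out along its slide until it snaps to its outer stop, and let go of it there. Then lower the module's backplate over the two brass pins of the sloping test nest, keeping hold of it until it lies flush on the face, and let go. Finally press the red cap fully home again, leaving the bulb, the bin and the screwdriver where they are.

Things in the scene. Friction and masses are not known exactly. Their poses are not given: they have to be found in the camera images.
- module: Loose relay module, about 0.22 kg, flat on the bench at first. Grey backplate 90 (x) x 120 (y) x 6 mm; on its middle a white housing 56 (x) x 36 (y, the width to grip), top 44 above the plate's underside, blue display. Two 11 mm through holes at (x, y) = (30, 46) and (-30, -46). Origin: centre of the plate's underside; z out of the display side. A half turn about z fits as well.
- nest_face: Fixed black face 110 (x) x 150 (y) mm, leaning 30 deg from level to look up and away from the robot (+x side). Origin: centre of its surface, 62 above the bench; x down the slope, y level, z outward (normal). Two brass pins along z at (x, y) = (30, 46) and (-30, -46): 8 mm thick, 16 tall, last 6 tapered. Module home: plate underside on the face, origins together (play 1.5), x axes parallel.
- isolator: Fixed grey isolator box, about 76 x 84 mm across, on a dark foot 110 x 100 x 10 mm, with the red cap on its top, which leans 30 deg like the nest's face; highest edge of the box about 90 mm above the bench. Origin: centre of the foot's underside; z up; at yaw 0 the sloping top looks to +x, away from the robot.
- cap_top (a point): Centre of the flat outer end of the red cap, moving with it. The cap is a plain cylinder 28 mm in diameter, 38 mm long, standing (when home) on a black collar 40 mm in diameter. z is the slide's axis, outward, the way the cap is pulled (30 deg from vertical, leaning away from the robot); x down the slope, y level. A yellow stem shows below the cap when it is out.
- cap (a joint): Slide of the red cap in m: 0 = fully home (as at the start), 0.018 = out at its stop, where it stays captive. Over-centre detent: about 9 N is needed to start it from either end, falling to nothing at mid-travel (0.009), after which it snaps by itself to the other end.
- bulb: Bystander: glowing glass bulb standing in a white round holder, 72 mm diameter, 118 mm tall in all, loose. Origin: centre of the underside.
- bin: Bystander: open blue plastic bin 90 x 120 x 45 mm, loose and empty. Origin: centre of the underside.
- driver: Bystander: screwdriver with a yellow handle, 170 mm long, lying on the bench. Its own x runs along it from handle to tip.

How it is judged:
By the outcome, as a careful person would: the job done as asked, in the order asked, and still so for the second after the job is handed in, with the robot touching nothing.
It also fails if it takes over 72 s, if anything falls off the work surface, if the arm or the gripper's body presses on something with over 40 N, if the wrist force passes 120 N, or if a joint passes its speed limit or range.

### The arm

A 6-joint arm with a two-finger parallel gripper is mounted at the origin on the work surface. World frame = base frame: x ahead of the robot, y to its left, z up, the work surface at z = 0. Lengths are in mm, angles in rad, forces in N, time in s.
With the tool pointing down it reaches from about 300 to 875 mm from the base axis. Payload 6.4 kg.
Tool frame: the origin (TCP) lies midway between the tips of the shut fingers; the grasp point (between the pads) lies 19 mm behind it; z points along the fingers, y is the line along which they close (so a half turn about z gives the same grasp; the last joint's range is limited). The gripper opens to 88 mm and grips with 3 to 60 N. Pads are 18 mm wide; open, the fingers measure 123 mm over their backs; the gripper's body (75 mm by 187 mm) begins 45 mm behind the grasp point.
Start: joints at [1.025, 0.181, 1.607, -0, 1.354, -0.206], TCP at [191.636, 542.141, 238.714] pointing down, gripper open.
Joint ranges: [-2.99, 2.99], [-0.89, 2.07], [0.3, 2.58], [-1.14, 4.28], [0, 2.63], [-3.12, 3.12]. Speed limits (rad/s): [2.57, 2.57, 3.01, 3.14, 3.14, 3.14].

### API

Orientations are given as a unit quaternion [x, y, z, w].
In Python, from workcell import arm gives the robot as it stands.
- The arm moves only by the shell command python3 shift.py, which reads ROWS from standard input. ROWS is a JSON list of rows, 1 to 5 of them, each an object with the fields aperture (the opening from 0.0 (shut) to 1.0 (fully open)), x, y, z (the shift in mm), twist (a turn about the tool's z in rad); a field left out counts as zero (the opening has to be given); each row is the pose to reach, as a shift and turn from the pose commanded when the command began, along the tool's axes at that moment; what a row does not reach only later rows make up. A row lasts 1/8 s, in which the tool goes at most 62.5 mm and 0.188 rad, less where a joint would pass 70% of its speed; a pose out of reach is approached as far as the arm can. The fingers move at their own pace and stop on an object; the grip force is fixed at half the most. Time passes only in rows, so rows that do not move let the fingers close. It prints the time, the measured TCP pose, the force, the opening and the grip force at its end. Input that does not fit is refused with a message, and nothing moves.
- arm.get_obs(): the state, without advancing time (a new reading comes with each control period).
- arm.grab_frame(name): name is "scene" or "top" or "wrist"; returns the picture (480x640x3 uint8, blue, green, red); there is no depth.
- arm.camera_model(name): a dict with "camera_matrix" (3x3 intrinsics, pixels), "position" and "attitude" of the camera in the world; the wrist camera has in their place "tool_from_camera" (4x4, takes a point from camera to tool coordinates, whose origin is the TCP and whose axes are the flange's). Camera axes: x right, y up, looking along -z (the intrinsics and any distortion apply to the point x, -y, -z); pixel columns grow to the right and rows downward; lengths in mm; the calibration is good to about 2 mm. A picture is of the moment at which its call begins: read the wrist's pose just before it. camera_model takes no time and is no camera call.
- arm.finish_job(): hands the job in; it is judged then, once.
The state is a dict: "t": time; "joints": joint angles; "joint_velocities": joint speeds; "tau": joint torques, N m; "position": TCP position; "orientation": TCP orientation; "force": force on the tool from outside, world axes, zero at the start; "torque": the same for the moment, N m; "finger_gap": opening from 0.0 (shut) to 1.0 (fully open); "finger_force": force on a finger pad.
Only numpy, scipy, OpenCV 4.12 (cv2) and the standard library are available. Lean on these libraries where they do the work, as an engineer would, in place of code of your own. Each camera call takes 0.05 s, during which the arm holds its last target. There are 200 camera calls.

## Working session

There is one attempt and no reset: what is moved stays moved. The work goes in short steps, Python scripts to look and compute and a shell command to move; the robot and the scene stay as the last step left them, time stands still between calls to the robot, and variables do not carry over. Pictures are saved under pics/ and viewed, at most 10 in all, crops included, and the job is handed in when it is done.

```bash
ls; mkdir -p pics
python3 - <<'E'
from workcell import arm
import cv2
for n in("scene","top"):
    cv2.imwrite(f"pics/{n}0.png",arm.grab_frame(n)); print(n,arm.camera_model(n))
print(arm.camera_model("wrist")); print(arm.get_obs())
E
```

```text
pics
shift.py
workcell.py
scene {'camera_matrix': array([[614.60954354,   0.        , 313.08217339],
       [  0.        , 614.60954354, 237.81190466],
       [  0.        ,   0.        ,   1.        ]]), 'position': array([1306.62671465,  530.46144832,  838.05991345]), 'attitude': array([0.17719663, 0.3808018 , 0.81343888, 0.40237859])}
top {'camera_matrix': array([[446.09054546,   0.        , 322.72166222],
       [  0.        , 446.09054546, 231.05694968],
       [  0.        ,   0.        ,   1.        ]]), 'position': array([564.62272966,  -9.56469722, 834.93620068]), 'attitude': array([-0.03211158,  0.0177633 ,  0.71543167, -0.69771831])}
{'camera_matrix': array([[365.58028253,   0.        , 318.07426667],
       [  0.        , 365.58028253, 235.54194686],
       [  0.        ,   0.        ,   1.        ]]), 'tool_from_camera': array([[-5.42837152e-04,  9.60303924e-01,  2.78955334e-01,
         7.14780572e+01],
       [ 9.99999798e-01,  6.13835301e-04, -1.67164422e-04,
         3.37528671e-02],
       [-3.31761282e-04,  2.78955187e-01, -9.60304063e-01,
        -1.46310193e+02],
       [ 0.00000000e+00,  0.00000000e+00,  0.00000000e+00,
         1.00000000e+00]])}
{'t': 0.1, 'joints': array([ 1.02471005e+00,  1.81465541e-01,  1.60786874e+00, -2.65893496e-05,
        1.35379365e+00, -2.06262568e-01]), 'joint_velocities': array([ 0.00035692, -0.00133752, -0.00298865,  0.00013339,  0.00048657,
        0.00034993]), 'tau': array([ 5.07322820e-04, -4.34829104e+01, -3.42692363e+01,  7.04707182e-02,
        3.41030862e-02, -5.50899870e-05]), 'position': array([191.38381874, 541.72207369, 237.91988793]), 'orientation': array([ 1.69092592e-01,  9.85599871e-01, -7.18728601e-04, -2.69929442e-04]), 'force': array([-0.53704338, -0.65546044, -0.03136511]), 'torque': array([ 0.05619683, -0.07728094,  0.03671753]), 'finger_force': 0.0, 'finger_gap': 0.99875904802704}
```

View pics/top0.png

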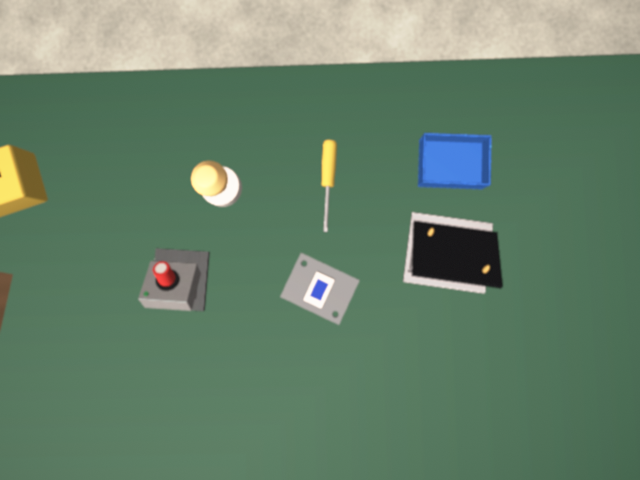

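View pics/scene0.png

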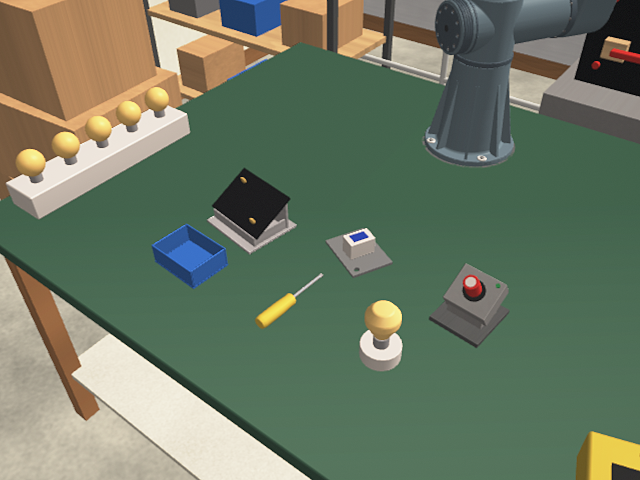

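The top view shows the isolator with its red cap at about (165,272), the module at (320,290), and the nest at (455,253) with pins at (431,232) and (486,269). The bulb is at (215,185). I'll measure these by colour.

```bash
cat > h.py <<'E'
import numpy as np,cv2
from scipy.spatial.transform import Rotation as R
from workcell import arm
def cam(n,obs=None):
    m=arm.camera_model(n);K=m["camera_matrix"]
    if n=="wrist":
        T=m["tool_from_camera"];Rt=R.from_quat(obs["orientation"]).as_matrix()
        return K,obs["position"]+Rt@T[:3,3],Rt@T[:3,:3]
    return K,m["position"],R.from_quat(m["attitude"]).as_matrix()
def ray(c,uv):
    K,p,A=c;d=np.linalg.inv(K)@[uv[0],uv[1],1];d=A@[d[0],-d[1],-d[2]];return p,d/np.linalg.norm(d)
def onz(c,uv,z):
    p,d=ray(c,uv);return p+d*(z-p[2])/d[2]
def tri(c1,u1,c2,u2):
    M=np.zeros((3,3));b=np.zeros(3)
    for c,u in((c1,u1),(c2,u2)):
        p,d=ray(c,u);P=np.eye(3)-np.outer(d,d);M+=P;b+=P@p
    X=np.linalg.solve(M,b);return X,[round(float(np.linalg.norm((np.eye(3)-np.outer(d,d))@(X-p))),1) for p,d in(ray(c1,u1),ray(c2,u2))]
def proj(c,X):
    K,p,A=c;q=A.T@(np.asarray(X)-p);q=K@[q[0],-q[1],-q[2]];return q[:2]/q[2]
def blobs(im,lo,hi,roi,amin=8):
    x,y,w,h=roi;m=cv2.inRange(cv2.cvtColor(im[y:y+h,x:x+w],cv2.COLOR_BGR2HSV),lo,hi)
    cs,_=cv2.findContours(m,cv2.RETR_EXTERNAL,cv2.CHAIN_APPROX_NONE)
    return sorted([c+[x,y] for c in cs if cv2.contourArea(c)>=amin],key=cv2.contourArea,reverse=True)
E
python3 - <<'E'
from h import *
t=cv2.imread("pics/top0.png");s=cv2.imread("pics/scene0.png")
ct,cs=cam("top"),cam("scene")
def cen(c): m=cv2.moments(c);return np.array([m["m10"],m["m01"]])/m["m00"]
np.set_printoptions(precision=1,suppress=True)
P={}
for n,im,roi in(("top",t,(400,205,110,95)),("scene",s,(205,160,95,100))):
    b=blobs(im,(8,90,100),(30,255,255),roi,3);P[n]=[cen(c) for c in b];print(n,"pins",P[n])
    k=blobs(im,(0,0,0),(180,255,40),roi,500)
    q=cv2.approxPolyDP(cv2.convexHull(k[0]),6,True)[:,0];print("face",q)
for n,im,roi in(("top",t,(140,245,60,60)),("scene",s,(440,260,70,60))):
    b=blobs(im,(0,120,60),(8,255,255),roi,8)+blobs(im,(170,120,60),(180,255,255),roi,8);print(n,"red",[(cen(c),cv2.boundingRect(c)) for c in b[:3]])
b=blobs(t,(100,150,60),(130,255,255),(300,270,40,40))
r=cv2.minAreaRect(b[0]);print("disp",r,onz(ct,r[0],44),[onz(ct,p,44) for p in cv2.boxPoints(r)])
b=blobs(t,(0,0,70),(180,60,255),(275,250,90,80))
r=cv2.minAreaRect(b[0]);print("plate",r,onz(ct,r[0],6),[onz(ct,p,6) for p in cv2.boxPoints(r)])
A=cv2.resize(t[240:320,130:210],(400,400),interpolation=2);B=cv2.resize(s[255:335,430:510],(400,400),interpolation=2)
cv2.imwrite("pics/c1.png",np.hstack([A,B]))
E
```

```text
top pins [array([485.6, 268.8]), array([430.2, 231.9])]
face [[415 223]
 [495 233]
 [501 285]
 [415 274]]
scene pins [array([252.2, 220.3]), array([243.3, 179.3])]
face [[289 198]
 [257 238]
 [213 206]
 [244 168]]
top red [(array([163.7, 274. ]), (153, 261, 23, 26))]
scene red [(array([472.1, 285.5]), (463, 275, 19, 22))]
disp ((318.800048828125, 289.4000244140625), (8.944271087646484, 15.20526123046875), 26.56505012512207) [517.9  15.2  44. ] [array([509.8,  28.5,  44. ]), array([533.3,  15.9,  44. ]), array([526.,   2.,  44.]), array([502.5,  14.5,  44. ])]
plate ((319.3895568847656, 288.3597717285156), (67.86138916015625, 51.840782165527344), 25.201122283935547) [517.5  15.3   6. ] [array([502.8,  92.8,   6. ]), array([588.4,  50.2,   6. ]), array([532.2, -62.2,   6. ]), array([447.6, -19.1,   6. ])]
```

View pics/c1.png

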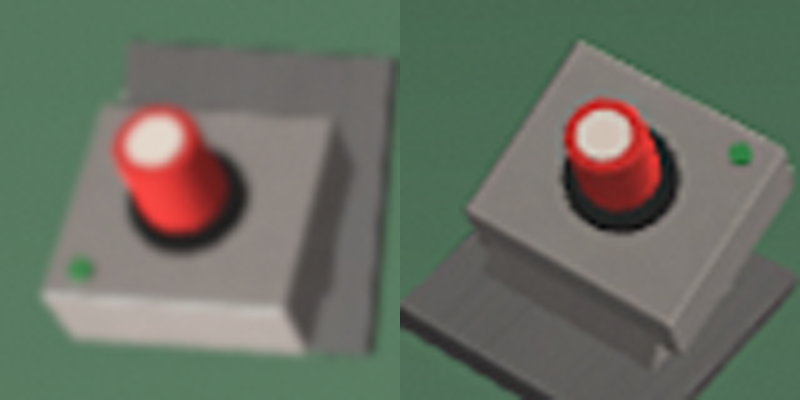

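The crop shows the white cap end centred at about (160.4,267.4) in top and (470.4,281.4) in scene. The box's high rear edge runs from about (138.0,298.6) to (186.6,300.6) in top.

Run:
```python
from h import *
np.set_printoptions(precision=1,suppress=True)
t=cv2.imread("pics/top0.png");s=cv2.imread("pics/scene0.png")
ct,cs=cam("top"),cam("scene")
X,e=tri(ct,(160.4,267.4),cs,(470.4,281.4));print("cap",X,e)
a,b=onz(ct,(138,298.6),90),onz(ct,(186.6,300.6),90);print("iso edge",a,b,np.degrees(np.arctan2(*(a-b)[[0,1]]))*-1)
f1,f2=onz(ct,(160.0,247.8),10),onz(ct,(207.5,251.5),10);print("foot front",f1,f2,-np.degrees(np.arctan2(*(f1-f2)[[0,1]])))
lo,_e=tri(ct,(430.2,231.9),cs,(252.2,220.3));hi,_f=tri(ct,(485.6,268.8),cs,(243.3,179.3));print("pins",lo,_e,hi,_f,lo-hi)
for u,z in(((415,223),34.5),((495,233),34.5),((501,285),89.5),((415,274),89.5)):print("face",onz(ct,u,z))
print([tri(ct,u,cs,v) for u,v in(((415,274),(289,198)),((415,223),(257,238)),((495,233),(213,206)),((501,285),(244,168)))])
# white housing
b=blobs(t,(0,0,190),(180,60,255),(295,265,45,50));r=cv2.minAreaRect(np.vstack(b));print("housing",r,onz(ct,r[0],44))
for n,im,roi in(("top",t,(275,250,90,80)),):
    g=cv2.cvtColor(im,cv2.COLOR_BGR2GRAY)[250:330,275:365]
    for (u,v) in((304,263),(335,315)):
        p=255-cv2.cvtColor(im,cv2.COLOR_BGR2GRAY)[v-5:v+6,u-5:u+6].astype(float);p-=np.percentile(p,75);p[p<0]=0
        yy,xx=np.mgrid[v-5:v+6,u-5:u+6];c=((p*xx).sum()/p.sum(),(p*yy).sum()/p.sum());print("hole",c,onz(ct,c,5))
A=cv2.resize(t[205:300,400:510],(660,570),interpolation=2);cv2.imwrite("pics/c2.png",A)
```

```text
cap [563.4 273.2 104.2] [0.0, 0.0]
iso edge [512.3 316.4  90. ] [507.1 234.6  90. ] -3.6105432086347173
foot front [599.7 310.5  10. ] [590.6 221.5  10. ] -5.842498590637864
pins [ 614.2 -183.1   51.4] [0.6, 0.6] [ 548.1 -265.5   82.3] [0.4, 0.4] [ 66.1  82.5 -30.9]
face [ 631.6 -159.8   34.5]
face [ 610.  -301.2   34.5]
face [ 520.8 -286.6   89.5]
face [ 542.2 -146.2   89.5]
[(array([ 541.1, -146.5,   81. ]), [1.5, 1.5]), (array([ 631.3, -159.9,   27.6]), [1.5, 1.5]), (array([ 610.6, -303. ,   31.5]), [0.7, 0.7]), (array([ 521. , -287.6,   87.9]), [0.5, 0.5])]
housing ((318.33660888671875, 289.7707214355469), (22.489456176757812, 33.66434097290039), 24.77513885498047) [517.2  16.1  44. ]
hole (np.float64(303.443143812709), np.float64(263.10869565217394)) [564.7  43.8   5. ]
hole (np.float64(334.8426103646833), np.float64(314.11708253358927)) [469.7 -12.    5. ]
```

View pics/c2.png

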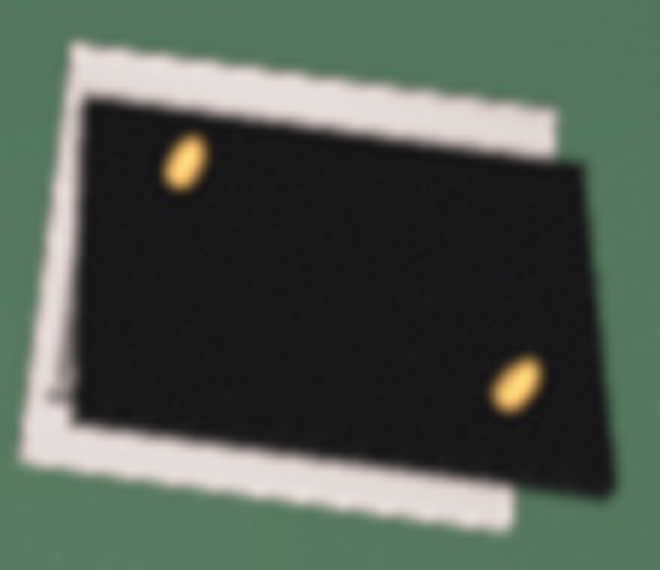

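Measured poses:
- **Nest:** centre about (577,-224,61), yaw about -8.7°.
- **Module:** (517.3,15.7), yaw -26.4°.
- **Cap end:** (563.4,273.2,104.2), yaw about -4.5°.

Next I'll work out the moves to the cap.

```bash
cat > go.py <<'E'
# usage: go.py x y z yaw_deg(tool y axis from world +y; mod 180)
import sys;from h import *
x,y,z,yaw=map(float,sys.argv[1:5]);o=arm.get_obs();A=R.from_quat(o["orientation"]).as_matrix()
psi=np.degrees(np.arctan2(-A[0,1],A[1,1]));th=(psi-yaw)
if len(sys.argv)<6: th=(th+90)%180-90
print("t",round(o["t"],2),"pos",o["position"].round(1),"psi",round(psi,1),"delta",(A.T@(np.array([x,y,z])-o["position"])).round(1),"turn",round(np.radians(th),3),"j6",round(o["joints"][5],2),"F",o["force"].round(1),"gap",round(o["finger_gap"],3))
E
python3 go.py 557.5 273.6 180 -4.5
```

```text
t 0.1 pos [191.4 541.7 237.9] psi -19.5 delta [-434.6 -130.7   58. ] turn -0.261 j6 -0.21 F [-0.5 -0.7 -0. ] gap 0.999
```

```bash
echo '[{"aperture":1,"x":-58,"y":-17,"twist":-0.06},{"aperture":1,"x":-116,"y":-35,"twist":-0.13},{"aperture":1,"x":-174,"y":-52,"twist":-0.2},{"aperture":1,"x":-232,"y":-70,"twist":-0.26},{"aperture":1,"x":-280,"y":-84,"z":20,"twist":-0.261}]' | python3 shift.py; python3 go.py 557.5 273.6 180 -4.5
```

```text
t: 0.72
position: [430.2, 368.5, 219.9]
orientation: [0.039, 0.999, 0.001, 0.001]
force: [0.4, 0.6, -0.2]
finger_gap: 0.998
finger_force: 0.0
t 0.72 pos [430.2 368.5 219.9] psi -4.5 delta [-134.3  -84.7   40.2] turn -0.0 j6 -0.99 F [ 0.4  0.6 -0.2] gap 0.998
```

```bash
echo '[{"aperture":1,"x":-45,"y":-28,"z":13},{"aperture":1,"x":-90,"y":-56,"z":26},{"aperture":1,"x":-134,"y":-85,"z":40},{"aperture":1,"x":-134,"y":-85,"z":40}]' | python3 shift.py
python3 - <<'E'
from h import *
o=arm.get_obs();im=arm.grab_frame("wrist");cv2.imwrite("pics/w1.png",im)
c=cam("wrist",o);print(o["position"],proj(c,[563.4,273.2,104.2]),proj(c,[544.5,274.7,71.3]))
E
```

```text
t: 1.23
position: [556.0, 271.3, 176.6]
orientation: [0.042, 0.999, -0.001, -0.001]
force: [-0.9, -0.2, -1.1]
finger_gap: 0.998
finger_force: 0.0
[556.04557119 271.26772345 176.59455684] [322.3136722  258.66168184] [321.79998171 217.63994587]
```

View pics/w1.png

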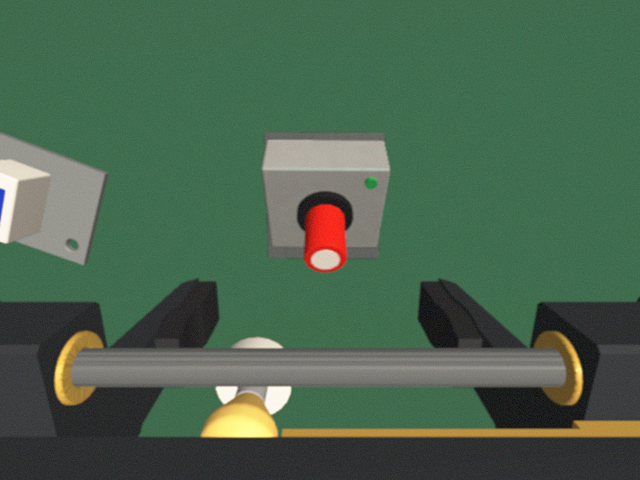

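The wrist view shows the cap end at (325,259), against a prediction of (322,259). The estimate is good to about 1 mm, and the box edges are square with the image.

```bash
python3 go.py 557.5 274.3 76 -4.7
```

```text
t 1.27 pos [554.8 272.8 177.3] psi -4.7 delta [ -2.8   1.8 101.3] turn 0.0 j6 -1.22 F [-0.3 -0.4  0.5] gap 1.0
```

```bash
echo '[{"aperture":1,"x":-1,"y":1,"z":50},{"aperture":1,"x":-1,"y":1,"z":90},{"aperture":1,"x":-1,"y":1,"z":101},{"aperture":1,"x":-1,"y":1,"z":101}]' | python3 shift.py; python3 go.py 557.5 274.3 76 -4.7; python3 go.py 557.5 274.3 76 -4.7
```

```text
t: 1.78
position: [555.0, 276.0, 78.0]
orientation: [0.039, 0.999, -0.0, -0.0]
force: [0.3, 1.2, 0.6]
finger_gap: 1.0
finger_force: 0.0
t 1.77 pos [555. 276.  78.] psi -4.5 delta [-2.6 -1.5  2. ] turn 0.004 j6 -1.22 F [0.3 1.2 0.6] gap 1.0
t 1.77 pos [555. 276.  78.] psi -4.5 delta [-2.6 -1.5  2. ] turn 0.004 j6 -1.22 F [0.3 1.2 0.6] gap 1.0
```

```bash
echo '[{"aperture":0},{"aperture":0},{"aperture":0},{"aperture":0},{"aperture":0}]' | python3 shift.py; python3 go.py 557.5 274.3 76 -4.7
```

```text
t: 2.4
position: [555.6, 275.2, 77.8]
orientation: [0.039, 0.999, 0.0, 0.0]
force: [0.8, 0.7, -0.7]
finger_gap: 0.455
finger_force: 0.0
t 2.4 pos [555.6 275.2  77.8] psi -4.5 delta [-1.9 -0.7  1.8] turn 0.003 j6 -1.22 F [ 0.8  0.7 -0.7] gap 0.455
```

```bash
echo '[{"aperture":0},{"aperture":0},{"aperture":0}]' | python3 shift.py; python3 go.py 557.5 274.3 76 -4.7
```

```text
t: 2.78
position: [555.6, 275.6, 77.7]
orientation: [0.039, 0.999, 0.0, 0.0]
force: [-0.0, 2.9, -1.2]
finger_gap: 0.309
finger_force: 30.0
t 2.77 pos [555.6 275.6  77.7] psi -4.5 delta [-2.  -1.2  1.7] turn 0.003 j6 -1.22 F [-0.   2.9 -1.2] gap 0.309
```

```bash
echo '[{"aperture":0,"x":-2,"z":-3.5},{"aperture":0,"x":-5,"z":-8.7},{"aperture":0,"x":-9,"z":-15.6},{"aperture":0,"x":-9.5,"z":-16.5},{"aperture":0,"x":-9.5,"z":-16.5}]' | python3 shift.py
python3 - <<'E'
from h import *
o=arm.get_obs();print(o["position"],o["force"])
im=arm.grab_frame("scene");cv2.imwrite("pics/s1.png",cv2.resize(im[225:345,410:550],(700,600),interpolation=2))
E
```

```text
t: 3.4
position: [564.7, 274.8, 93.6]
orientation: [0.039, 0.999, 0.0, -0.0]
force: [1.0, 4.2, -6.4]
finger_gap: 0.308
finger_force: 30.0
[564.67404445 274.76846826  93.56053677] [ 1.04164943  4.23372785 -6.41125118]
```

View pics/s1.png

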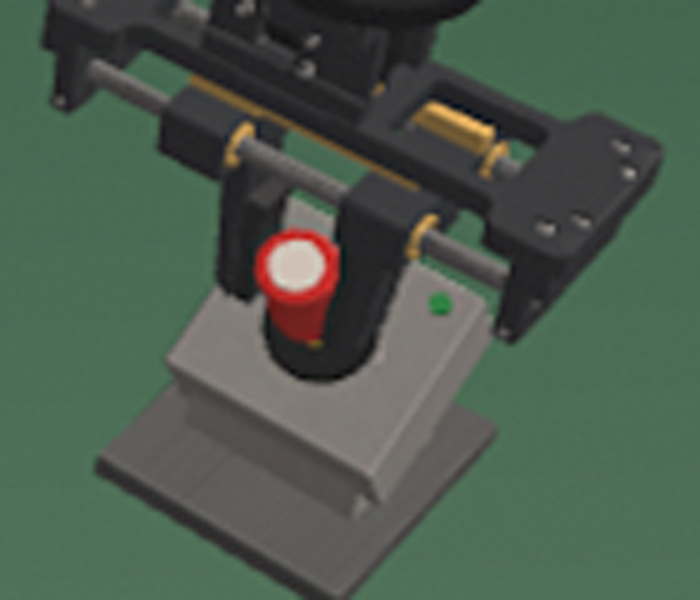

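The yellow stem shows at the cap's foot and the pull force has risen against the stop, so the cap is out. Releasing it and rising.

```bash
echo '[{"aperture":0.7},{"aperture":0.7},{"aperture":0.7},{"aperture":0.7},{"aperture":0.9,"z":-30}]' | python3 shift.py; echo '[{"aperture":0.9,"z":-60},{"aperture":0.9,"z":-110},{"aperture":0.9,"z":-110}]' | python3 shift.py;  python3 - <<'E'
from h import *
np.set_printoptions(precision=1,suppress=True)
im=arm.grab_frame("scene");cs=cam("scene")
b=blobs(im,(0,0,150),(180,70,255),(445,240,60,60),4)
for c in b[:3]:
    m=cv2.moments(c);print([m["m10"]/m["m00"],m["m01"]/m["m00"]],cv2.contourArea(c))
X=np.array([563.4,273.2,104.2]);print(proj(cs,X),proj(cs,X+18*np.array([.498,-.04,.866])))
E
python3 go.py 517.3 15.7 100 -26.4
```

```text
t: 4.08
position: [563.1, 273.8, 121.9]
orientation: [0.039, 0.999, -0.001, -0.003]
force: [0.3, 1.1, 0.1]
finger_gap: 0.789
finger_force: 0.0
t: 4.45
position: [567.8, 275.3, 240.1]
orientation: [0.039, 0.999, 0.001, 0.005]
force: [-0.2, -0.1, -1.1]
finger_gap: 0.9
finger_force: 0.0
[468.8009592326139, 277.58033573141483] 69.5
[470.4 281.4] [468.9 277.5]
t 4.5 pos [566.3 274.8 236.8] psi -4.5 delta [  29.  -262.3  136.3] turn 0.382 j6 -1.23 F [-0.5 -0.1 -0.9] gap 0.897
```

The cap end is at (468.8,277.6) in scene, against a prediction of (468.9,277.5) for 18 mm out, so the cap is latched. Next is the module.

```bash
echo '[{"aperture":0.9,"x":6,"y":-55,"z":10,"twist":0.08},{"aperture":0.9,"x":12,"y":-110,"z":30,"twist":0.16},{"aperture":0.9,"x":18,"y":-165,"z":50,"twist":0.24},{"aperture":0.9,"x":24,"y":-220,"z":70,"twist":0.32},{"aperture":0.9,"x":29,"y":-262,"z":90,"twist":0.382}]' | python3 shift.py; echo '[{"aperture":0.9},{"aperture":0.9}]' | python3 shift.py
python3 - <<'E'
from h import *
np.set_printoptions(precision=1,suppress=True)
o=arm.get_obs();im=arm.grab_frame("wrist");cv2.imwrite("pics/w2.png",im);c=cam("wrist",o)
print(o["position"])
b=blobs(im,(100,150,50),(130,255,255),(0,0,640,480),30)
for k in b[:2]:
    r=cv2.minAreaRect(k);print(r,onz(c,r[0],44),[onz(c,p,44) for p in cv2.boxPoints(r)])
E
python3 go.py 517.3 15.7 13 -26.4
```

```text
t: 5.12
position: [513.4, 13.9, 141.7]
orientation: [0.23, 0.973, -0.0, -0.002]
force: [0.6, -0.1, 0.6]
finger_gap: 0.897
finger_force: 0.0
t: 5.38
position: [515.0, 16.0, 143.4]
orientation: [0.228, 0.974, 0.0, -0.001]
force: [-0.5, 0.5, -0.3]
finger_gap: 0.896
finger_force: 0.0
[515.   16.  143.4]
((322.0, 240.0), (44.0, 28.0), 90.0) [518.9  17.3  44. ] [array([500.4,  15.6,  44. ]), array([509. ,  32.9,  44. ]), array([538.1,  19. ,  44. ]), array([529.2,   1. ,  44. ])]
t 5.42 pos [515.5  16.4 143.9] psi -26.3 delta [-2.000e+00  1.000e-01  1.309e+02] turn 0.001 j6 -1.31 F [ 0.   0.8 -0.2] gap 0.901
```

View pics/w2.png

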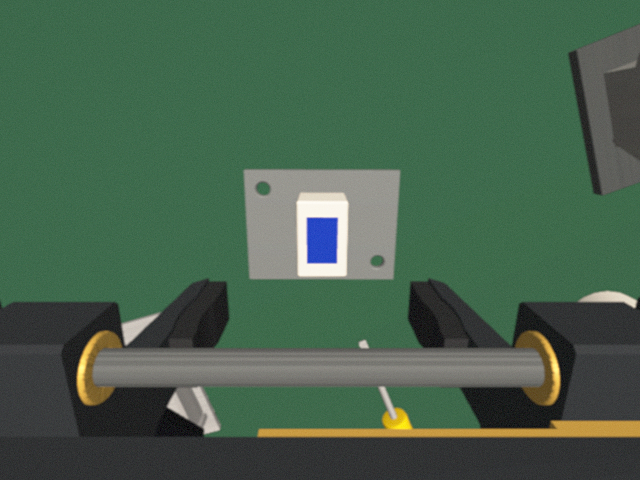

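The module is square in the wrist view, with its display at (322,240), which puts its centre at about (518,16.5). Descending and gripping.

```bash
echo '[{"aperture":0.9,"x":-3,"y":0.5,"z":50},{"aperture":0.9,"x":-3,"y":0.5,"z":100},{"aperture":0.9,"x":-3,"y":0.5,"z":124},{"aperture":0.9,"x":-3,"y":0.5,"z":130},{"aperture":0.9,"x":-3,"y":0.5,"z":130}]' | python3 shift.py; echo '[{"aperture":0},{"aperture":0},{"aperture":0},{"aperture":0},{"aperture":0}]' | python3 shift.py; echo '[{"aperture":0},{"aperture":0}]' | python3 shift.py
```

```text
t: 6.05
position: [519.1, 15.4, 14.8]
orientation: [0.228, 0.974, 0.0, 0.0]
force: [0.1, -1.1, -0.0]
finger_gap: 0.902
finger_force: 0.0
t: 6.68
position: [518.7, 14.7, 14.4]
orientation: [0.228, 0.974, 0.0, 0.0]
force: [-0.8, 1.4, 2.4]
finger_gap: 0.406
finger_force: 30.0
t: 6.92
position: [518.7, 14.8, 14.4]
orientation: [0.228, 0.974, 0.0, 0.0]
force: [-0.0, 1.5, 3.6]
finger_gap: 0.411
finger_force: 30.0
```

```bash
echo '[{"aperture":0,"z":-40},{"aperture":0,"z":-90},{"aperture":0,"z":-130},{"aperture":0,"z":-130}]' | python3 shift.py; python3 go.py 494.5 -211.2 140 -8.7
```

```text
t: 7.42
position: [520.5, 14.2, 147.1]
orientation: [0.228, 0.974, -0.0, 0.003]
force: [0.8, -0.8, -2.4]
finger_gap: 0.408
finger_force: 30.0
t 7.42 pos [520.5  14.2 147.1] psi -26.4 delta [ -76.9 -213.5    7.3] turn -0.309 j6 -1.31 F [ 0.8 -0.8 -2.4] gap 0.408
```

```bash
echo '[{"aperture":0,"x":-16,"y":-43,"twist":-0.06},{"aperture":0,"x":-31,"y":-86,"twist":-0.13},{"aperture":0,"x":-46,"y":-129,"twist":-0.2},{"aperture":0,"x":-62,"y":-172,"twist":-0.26},{"aperture":0,"x":-77,"y":-213,"z":7,"twist":-0.309}]' | python3 shift.py; echo '[{"aperture":0},{"aperture":0}]' | python3 shift.py; python3 go.py 494.5 -211.2 107 -8.7;  python3 - <<'E'
from h import *
im=arm.grab_frame("scene");cv2.imwrite("pics/s2.png",cv2.resize(im[90:250,170:400],(800,556),interpolation=2))
E
```

```text
t: 8.05
position: [491.5, -211.4, 135.3]
orientation: [0.075, 0.997, 0.001, -0.001]
force: [0.8, -0.4, -2.0]
finger_gap: 0.403
finger_force: 30.0
t: 8.3
position: [491.6, -209.3, 135.4]
orientation: [0.076, 0.997, 0.001, -0.001]
force: [0.3, 0.6, -1.8]
finger_gap: 0.402
finger_force: 30.0
t 8.3 pos [ 491.6 -209.3  135.4] psi -8.8 delta [-3.2 -1.4 28.4] turn -0.001 j6 -2.04 F [ 0.3  0.6 -1.8] gap 0.402
```

View pics/s2.png

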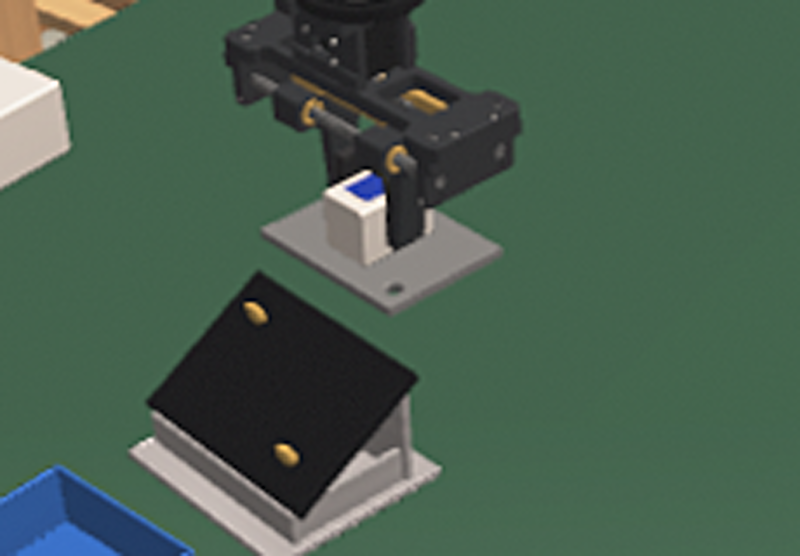

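The module hangs level in the grip behind the nest's high edge, clear of it. I'll press its front strip on that edge to pivot it by 30° in the pads, then half-turn the gripper.

```bash
echo '[{"aperture":0,"x":-3,"z":22},{"aperture":0,"x":-3,"z":31},{"aperture":0,"z":37},{"aperture":0,"x":4.4,"z":42},{"aperture":0,"x":7,"z":49}]' | python3 shift.py; echo '[{"aperture":0,"x":1,"z":3},{"aperture":0,"x":2,"z":6},{"aperture":0,"x":2,"z":6}]' | python3 shift.py
python3 - <<'E'
from h import *
print(arm.get_obs()["force"])
im=arm.grab_frame("scene");cv2.imwrite("pics/s3.png",cv2.resize(im[90:250,170:400],(800,556),interpolation=2))
E
```

```text
t: 8.98
position: [487.3, -209.4, 89.8]
orientation: [0.075, 0.997, -0.001, 0.002]
force: [1.1, 1.4, 5.0]
finger_gap: 0.405
finger_force: 30.0
t: 9.35
position: [483.9, -209.1, 82.4]
orientation: [0.076, 0.997, -0.0, 0.0]
force: [0.1, -0.2, 4.3]
finger_gap: 0.412
finger_force: 30.0
[ 0.12985216 -0.18024353  4.34720955]
```

View pics/s3.png

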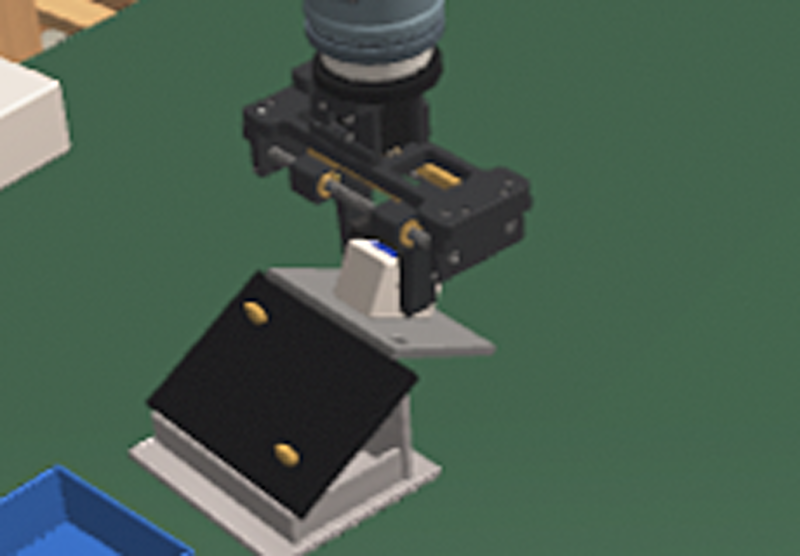

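It tilted to roughly 30° as intended, with only 4 N of contact. Lifting, then the half turn on the way over the nest.

```bash
echo '[{"aperture":0,"x":2,"z":-40},{"aperture":0,"x":2,"z":-80},{"aperture":0,"x":-20,"z":-85,"twist":0.188},{"aperture":0,"x":-40,"z":-85,"twist":0.376},{"aperture":0,"x":-60,"z":-85,"twist":0.564}]' | python3 shift.py; echo '[{"aperture":0,"twist":0.188},{"aperture":0,"twist":0.376},{"aperture":0,"twist":0.564},{"aperture":0,"twist":0.752},{"aperture":0,"twist":0.94}]' | python3 shift.py; echo '[{"aperture":0,"twist":0.188},{"aperture":0,"twist":0.376},{"aperture":0,"twist":0.564},{"aperture":0,"twist":0.752},{"aperture":0,"twist":0.94}]' | python3 shift.py;python3 go.py 613.5 -229.3 150 171.3 1
```

```text
t: 10.02
position: [542.6, -217.6, 166.0]
orientation: [0.353, 0.936, 0.0, -0.002]
force: [0.6, -0.1, -0.8]
finger_gap: 0.405
finger_force: 30.0
t: 10.65
position: [541.8, -217.4, 165.6]
orientation: [0.737, 0.676, -0.001, -0.002]
force: [-0.7, 0.3, -0.8]
finger_gap: 0.405
finger_force: 30.0
t: 11.28
position: [541.8, -217.4, 165.6]
orientation: [0.963, 0.27, -0.001, -0.001]
force: [0.5, -0.1, -2.4]
finger_gap: 0.406
finger_force: 30.0
t 11.28 pos [ 541.8 -217.4  165.6] psi -148.7 delta [55.1 47.4 15.3] turn -5.585 j6 0.44 F [ 0.5 -0.1 -2.4] gap 0.406
```

```bash
python3 go.py 613.5 -229.3 108 171.3 1;  echo '[{"aperture":0,"x":14,"y":12,"twist":0.188},{"aperture":0,"x":28,"y":24,"z":10,"twist":0.376},{"aperture":0,"x":42,"y":36,"z":20,"twist":0.564},{"aperture":0,"x":55,"y":47,"z":35,"twist":0.698},{"aperture":0,"x":55,"y":47,"z":35,"twist":0.698}]' | python3 shift.py; python3 go.py 613.5 -229.3 106.5 171.3 1
python3 - <<'E'
from h import *
cv2.imwrite("pics/s4.png",arm.grab_frame("scene"));cv2.imwrite("pics/t4.png",arm.grab_frame("top"));o=arm.get_obs();print(o["position"])
s=cv2.imread("pics/s4.png")[130:250,190:310];t=cv2.imread("pics/t4.png")[205:305,400:500]
cv2.imwrite("pics/c4.png",np.hstack([cv2.resize(s,(400,400),interpolation=2),cv2.resize(t,(400,400),interpolation=2)]))
E
```

```text
t 11.28 pos [ 541.8 -217.4  165.6] psi -148.7 delta [55.2 47.6 57.3] turn -5.585 j6 0.44 F [ 0.5 -0.1 -2.4] gap 0.406
t: 11.9
position: [613.2, -228.3, 129.1]
orientation: [0.997, -0.072, -0.003, -0.001]
force: [-0.5, 0.2, -1.4]
finger_gap: 0.401
finger_force: 30.0
t 11.9 pos [ 613.2 -228.3  129.1] psi 171.7 delta [ 0.6  1.  22.6] turn 0.007 j6 1.18 F [-0.5  0.2 -1.4] gap 0.401
[ 613.42994719 -228.72186798  131.07614816]
```

View pics/c4.png

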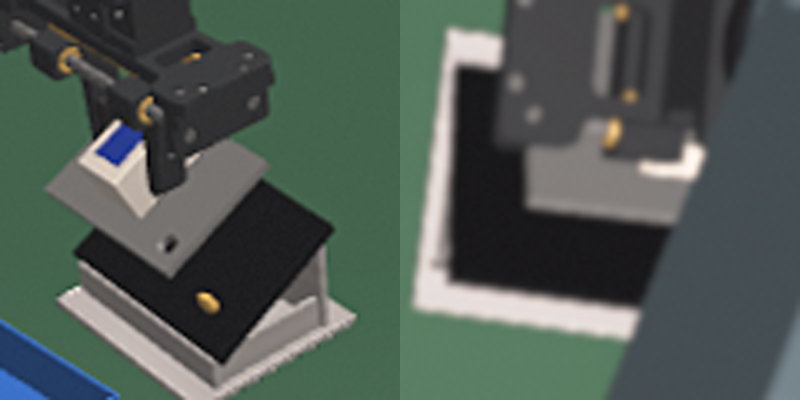

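The scene crop shows the plate parallel to the face, with its near hole at crop (168,243) and corners at (175,277), (268,165) and (46,188). I'll fit tilt and slip from those points.

```bash
cat > fit.py <<'E'
from h import *
from scipy.optimize import least_squares
np.set_printoptions(precision=2,suppress=True)
ct,cs=cam("top"),cam("scene")
yaw=np.radians(-8.7)
def Rm(th,yaw): return R.from_euler("ZY",[yaw,th]).as_matrix()
# nest: fit C, yaw from face corners and pins
L=np.array([[55,75,0],[55,-75,0],[-55,-75,0],[-55,75,0],[30,46,8.5],[-30,-46,8.5]])
U={"t":[(415,223),(495,233),(501,285),(415,274),(430.2,231.9),(485.6,268.8)],"s":[(257,238),(213,206),(244,168),(289,198),(252.2,220.3),(243.3,179.3)]}
w=np.array([.4]*4+[1]*2)[:,None]
def f(p): return np.concatenate([((np.array([proj(c,p[:3]+Rm(np.pi/6,p[3])@l) for l in L])-U[k])*w).ravel() for c,k in((ct,"t"),(cs,"s"))])
q=least_squares(f,[577,-224,62,yaw]).x;print("nest",q[:3],np.degrees(q[3]));print(f(q).reshape(2,-1,2))
E
cat > fit2.py <<'E'
from fit import *
def px(x,y):return (190+x/3.333-.35,130+y/3.333-.35)
im=cv2.imread("pics/s4.png");g=cv2.cvtColor(im,cv2.COLOR_BGR2GRAY)
u,v=240,203;p=255.-g[v-4:v+5,u-4:u+5];p-=np.percentile(p,70);p[p<0]=0
yy,xx=np.mgrid[v-4:v+5,u-4:u+5];h=((p*xx).sum()/p.sum(),(p*yy).sum()/p.sum());print("hole",h,px(168,243))
M=[(30,46,3),(45,60,6),(-45,60,6),(45,-60,6)];V=[h,px(175,277),px(268,165),px(46,188)]
P=np.array([613.4,-228.7,131.0+19])
# module: origin = P + R(th,yaw)(ox,0,-33.4) , unknown th, ox
def f2(p): return np.concatenate([proj(cs,P+Rm(p[0],p[2])@(np.array(m)+[p[1],0,-33.4]))-v for m,v in zip(M,V)])
s=least_squares(f2,[.52,0,yaw],x_scale=[.05,2,.05]);th,ox,yw=s.x
print("tilt",np.degrees(th),"ox",ox,"yaw",np.degrees(yw),"res",f2(s.x).reshape(-1,2))
O=P+Rm(th,yw)@[ox,0,-33.4];print("module origin",O,"in nest frame",Rm(np.pi/6,q[3]).T@(O-q[:3]))
E
python3 fit2.py
```

```text
nest [ 576.63 -223.93   58.52] -9.010775006922504
[[[-0.74 -0.76]
  [ 0.65 -0.41]
  [ 0.68  0.66]
  [-1.07  0.22]
  [ 0.32  0.1 ]
  [ 0.17 -0.09]]

 [[-0.52  0.06]
  [-0.37  0.06]
  [ 0.13 -0.14]
  [ 0.25 -0.5 ]
  [ 0.4   0.09]
  [ 0.13  0.48]]]
hole (np.float64(240.72560975609755), np.float64(203.01463414634145)) (240.05504050405042, 202.5572907290729)
tilt 26.482755350102014 ox 5.092485833921498 yaw -7.688942132994511 res [[ 0.67  0.69]
 [-1.87 -1.11]
 [-0.11 -1.47]
 [-0.16  0.62]]
module origin [ 603.16 -227.32  117.83] in nest frame [-6.51  0.81 64.73]
```

```bash
cat >> fit.py <<'E'
sh={"t":np.zeros(2)}
def fb(p):
    return np.concatenate([((np.array([proj(c,np.r_[p[:2],62]+Rm(np.pi/6,p[2])@l) for l in L])+(p[3:5] if k=="s" else 0)-U[k])*w).ravel() for c,k in((ct,"t"),(cs,"s"))])
z=least_squares(fb,[577,-224,yaw,0,0]).x;print("nest z62",z[:2],np.degrees(z[2]),"scene shift",z[3:],"cost",(fb(z)**2).sum(),(f(q)**2).sum())
q=np.r_[z[:2],62,z[2]];ss=z[3:]
E
sed -i 's/proj(cs,P+\(.*\))-v for/proj(cs,P+\1)+ss-v for/' fit2.py
python3 fit2.py
```

```text
nest [ 576.63 -223.93   58.52] -9.010775006922504
[[[-0.74 -0.76]
  [ 0.65 -0.41]
  [ 0.68  0.66]
  [-1.07  0.22]
  [ 0.32  0.1 ]
  [ 0.17 -0.09]]

 [[-0.52  0.06]
  [-0.37  0.06]
  [ 0.13 -0.14]
  [ 0.25 -0.5 ]
  [ 0.4   0.09]
  [ 0.13  0.48]]]
nest z62 [ 576.55 -222.76] -9.030955862796583 scene shift [-0.42  1.01] cost 5.794685178466061 5.140576838018291
hole (np.float64(240.72560975609755), np.float64(203.01463414634145)) (240.05504050405042, 202.5572907290729)
tilt 25.672740882479598 ox 2.6037622824455147 yaw -7.72424897037749 res [[ 0.81  0.81]
 [-1.75 -1.07]
 [ 0.27 -1.06]
 [-0.05  0.69]]
module origin [ 601.39 -227.07  118.77] in nest frame [-6.56 -0.36 61.77]
```

```bash
sed -i 's/M=\[.*\];V/M=[(30,46,4),(45,60,0),(-45,60,4),(45,-60,4)];V/' fit2.py; python3 fit2.py | tail -7
python3 - <<'E'
from h import *
im=cv2.imread("pics/s4.png")[175:225,195:275]
g=cv2.cvtColor(im,cv2.COLOR_BGR2GRAY)
# profile along vertical lines through the near edges: print columns
for u in (215,225,235,243,250,258): print(u,g[5:45,u-195][::1].tolist())
E
```

```text
nest z62 [ 576.55 -222.76] -9.030955862796583 scene shift [-0.42  1.01] cost 5.794685178466061 5.140576838018291
hole (np.float64(240.72560975609755), np.float64(203.01463414634145)) (240.05504050405042, 202.5572907290729)
tilt 23.72786202691628 ox 1.3355172695390787 yaw -7.816397436016742 res [[ 0.43  0.15]
 [-0.8   0.06]
 [ 1.   -0.12]
 [ 0.16  0.66]]
module origin [ 601.3  -227.04  118.89] in nest frame [-6.7  -0.34 61.82]
215 [125, 105, 114, 116, 117, 115, 115, 116, 115, 116, 116, 116, 117, 118, 115, 90, 84, 87, 89, 91, 85, 60, 33, 26, 28, 29, 29, 20, 73, 163, 142, 97, 90, 92, 93, 86, 107, 154, 185, 188]
225 [189, 207, 212, 216, 210, 193, 172, 143, 113, 106, 109, 112, 117, 116, 117, 116, 117, 116, 116, 117, 121, 114, 75, 33, 25, 28, 28, 30, 29, 29, 30, 29, 28, 30, 23, 10, 110, 158, 123, 90]
235 [30, 29, 25, 21, 21, 16, 11, 62, 143, 180, 196, 174, 131, 112, 113, 116, 115, 116, 117, 116, 116, 115, 115, 115, 115, 116, 118, 121, 115, 75, 32, 25, 29, 28, 29, 29, 30, 30, 28, 29]
243 [44, 45, 45, 45, 42, 45, 110, 121, 116, 116, 117, 116, 117, 116, 116, 116, 115, 116, 115, 117, 120, 110, 94, 103, 119, 121, 118, 113, 107, 103, 81, 39, 22, 28, 29, 26, 29, 30, 29, 30]
250 [117, 116, 117, 116, 116, 116, 117, 116, 116, 117, 116, 115, 115, 116, 116, 116, 116, 117, 117, 115, 109, 108, 97, 58, 26, 26, 28, 29, 30, 29, 30, 30, 29, 30, 28, 30, 24, 49, 178, 148]
258 [115, 117, 116, 115, 116, 117, 116, 116, 115, 117, 115, 108, 108, 97, 57, 25, 25, 28, 29, 31, 26, 30, 29, 29, 29, 31, 31, 29, 30, 30, 29, 28, 28, 30, 30, 30, 29, 29, 29, 29]
```

```bash
cat > fit3.py <<'E'
from fit import *
import sys
def edges(im,cols,r0,r1):
    # last falling crossing of level 70 going down from plate to black face
    g=cv2.cvtColor(im,cv2.COLOR_BGR2GRAY).astype(float);out=[]
    for u in cols:
        for v in range(r0,r1):
            a,b=g[v,u],g[v+1,u]
            if a>=70>b and g[v+3,u]<45 and g[v-3,u]>90: out.append((u,v+(a-70)/(a-b)));break
    return np.array(out)
def run(name,P,cf,rf,cr,rr,h=33.4):
    im=cv2.imread(name);F=edges(im,cf,*rf);S=edges(im,cr,*rr)
    print("pts",len(F),len(S),np.polyfit(F[:,0],F[:,1],1),np.polyfit(S[:,0],S[:,1],1))
    def dist(pts,a,b):
        a,b=proj(cs,a)+ss,proj(cs,b)+ss;n=np.array([-(b-a)[1],(b-a)[0]]);n/=np.linalg.norm(n);return (pts-a)@n
    def fe(p):
        T=lambda m:P+Rm(p[0],q[3])@(np.array(m)+[p[1],p[2],-h])
        return np.r_[dist(F,T((45,60,0)),T((45,-60,0))),dist(S,T((45,60,0)),T((-45,60,0)))]
    s=least_squares(fe,[.5,0,0],x_scale=[.05,1,1]);print("tilt",np.degrees(s.x[0]),"ox,oy",s.x[1:],"rms",np.sqrt((fe(s.x)**2).mean()))
    O=P+Rm(s.x[0],q[3])@np.r_[s.x[1:],-h];print("origin in nest frame",Rm(np.pi/6,q[3]).T@(O-q[:3]))
if __name__=="__main__":
    run("pics/s4.png",np.array([613.4,-228.7,150.]),range(222,241),(190,215),range(247,264),(180,212))
E
python3 fit3.py|tail -4
```

```text
nest z62 [ 576.55 -222.76] -9.030955862796583 scene shift [-0.42  1.01] cost 5.794685178466061 5.140576838018291
pts 19 17 [ 0.7  45.64] [ -1.12 483.87]
tilt 27.067817318423607 ox,oy [ 3.02 -2.06] rms 0.07809719186640951
origin in nest frame [-6.95 -2.14 61.67]
```

```bash
echo '[{"aperture":0,"x":-6,"y":-1,"z":16,"twist":0.01},{"aperture":0,"x":-11,"y":-2,"z":33,"twist":0.012},{"aperture":0,"x":-11,"y":-2,"z":33,"twist":0.012},{"aperture":0,"x":-11,"y":-2,"z":33,"twist":0.012}]' | python3 shift.py
python3 - <<'E'
from fit3 import *
P=[]
for i in range(3): P.append(arm.get_obs()["position"]);cv2.imwrite("pics/s5.png",arm.grab_frame("scene"))
P=np.mean(P,0);print(P,arm.get_obs()["force"])
im=cv2.imread("pics/s5.png");np.save("P5.npy",P)
c=[proj(cs,P+[0,0,19]+Rm(np.radians(27),q[3])@(np.array(m)+[2,0,-33.4]))+ss for m in((45,60,0),(45,-60,0),(-45,60,0),(30,46,6))];print("pred",c)
u=np.array(c)
run("pics/s5.png",P+[0,0,19],range(int(u[1,0])+10,int(u[0,0])-5),(int(u[1,1]),int(u[0,1])+6),range(int(u[0,0])+5,int(u[2,0])-6),(int(u[2,1]),int(u[0,1])))
pb=blobs(im,(8,90,80),(30,255,255),(225,195,60,50),2);print([cv2.boundingRect(b) for b in pb],"pin base/tip pred",[proj(cs,q[:3]+Rm(np.pi/6,q[3])@[30,46,z])+ss for z in(0,16)])
E
```

```text
t: 12.5
position: [604.0, -225.6, 99.3]
orientation: [0.997, -0.079, 0.0, 0.0]
force: [0.2, 0.7, -1.7]
finger_gap: 0.402
finger_force: 30.0
nest [ 576.63 -223.93   58.52] -9.010775006922504
[[[-0.74 -0.76]
  [ 0.65 -0.41]
  [ 0.68  0.66]
  [-1.07  0.22]
  [ 0.32  0.1 ]
  [ 0.17 -0.09]]

 [[-0.52  0.06]
  [-0.37  0.06]
  [ 0.13 -0.14]
  [ 0.25 -0.5 ]
  [ 0.4   0.09]
  [ 0.13  0.48]]]
nest z62 [ 576.55 -222.76] -9.030955862796583 scene shift [-0.42  1.01] cost 5.794685178466061 5.140576838018291
[ 604.3  -225.82   99.65] [ 0.79 -0.04 -1.64]
pred [array([247.27, 223.86]), array([211.82, 198.32]), array([276.58, 190.72]), array([246.55, 213.69])]
pts 21 17 [ 0.72 46.33] [ -1.09 489.48]
tilt 25.359723072085497 ox,oy [ 1.89 -4.41] rms 0.0701791894894513
origin in nest frame [ 0.41 -3.08 29.87]
[(250, 218, 6, 6)] pin base/tip pred [array([254.39, 222.16]), array([250.79, 218.58])]
```

```bash
python3 - <<'E' | tail -20
from fit import *
o=arm.get_obs();im=arm.grab_frame("wrist");cv2.imwrite("pics/w5.png",im);c=cam("wrist",o)
Pp=np.load("P5.npy");o["position"]=Pp;c=cam("wrist",o);Rn=Rm(np.pi/6,q[3])
for n,l in(("pinlo",(30,46)),("pinhi",(-30,-46))): print(n,[proj(c,q[:3]+Rn@[*l,z]) for z in(0,8,16)])
Rp=Rm(np.radians(27),q[3])
for n,l in(("hole+",(30,46,6)),("hole-",(-30,-46,6)),("c++",(45,60,6)),("c+-",(45,-60,6)),("c-+",(-45,60,6)),("c--",(-45,-60,6))): print(n,proj(c,Pp+[0,0,19]+Rp@(np.array(l)+[1.5,0,-33.4])))
for b in blobs(im,(8,90,80),(30,255,255),(0,0,640,480),4): print("brass",cv2.boundingRect(b),cv2.contourArea(b))
for b in blobs(im,(0,0,0),(180,255,45),(0,0,640,480),10)[:8]: print("black",cv2.boundingRect(b),cv2.contourArea(b))
for b in blobs(im,(0,0,90),(180,40,150),(0,0,640,480),60)[:8]: print("grey",cv2.boundingRect(b),cv2.contourArea(b),cv2.minAreaRect(b))
E
```

```text
c+- [441.22 222.02]
c-+ [182.28 421.05]
c-- [454.16 420.93]
brass (140, 421, 442, 16) 4138.0
brass (422, 331, 27, 75) 1004.0
brass (188, 331, 27, 75) 943.0
black (0, 388, 640, 92) 29125.5
black (54, 280, 397, 148) 11768.0
black (369, 280, 215, 103) 8490.5
black (625, 302, 15, 46) 291.5
black (213, 237, 19, 20) 247.0
black (0, 305, 11, 44) 211.0
grey (188, 209, 260, 116) 15966.0 ((317.5, 266.5), (115.0, 259.0), 90.0)
grey (200, 367, 237, 47) 8104.5 ((318.0, 389.9999694824219), (235.99996948242188, 45.99999237060547), -0.0)
grey (85, 354, 103, 82) 5715.5 ((136.0609588623047, 392.54876708984375), (84.36969757080078, 94.75025939941406), 83.6598129272461)
grey (0, 367, 60, 20) 999.0 ((29.5, 376.5), (19.0, 59.0), 90.0)
grey (577, 370, 63, 17) 901.0 ((608.0, 378.0), (62.0, 16.0), 0.0)
grey (200, 362, 236, 3) 468.5 ((317.5, 362.9999694824219), (234.99996948242188, 1.999999761581421), -0.0)
grey (583, 362, 57, 3) 111.0 ((610.9999389648438, 362.9999694824219), (55.99999237060547, 1.999999761581421), -0.0)
grey (0, 362, 55, 3) 106.0 ((27.0, 363.0), (2.0, 54.0), 90.0)
```

```bash
python3 - <<'E' | tail -24
from fit import *
im=cv2.imread("pics/w5.png");o=arm.get_obs();Pp=np.load("P5.npy");o["position"]=Pp;c=cam("wrist",o);Rn=Rm(np.pi/6,q[3])
for n,l in(("pinlo",(30,46)),("pinhi",(-30,-46))): print(n,[proj(c,q[:3]+Rn@[*l,z]) for z in(0,8,16)])
for l in((55,75),(55,-75),(-55,75),(-55,-75)): print("face",l,proj(c,q[:3]+Rn@[*l,0]))
Rp=Rm(np.radians(27),q[3])
for n,l in(("hole+",(30,46,6)),("hole+b",(30,46,0)),("c++",(45,60,6)),("c++b",(45,60,0)),("c+-",(45,-60,6))): print(n,proj(c,Pp+[0,0,19]+Rp@(np.array(l)+[1.5,0,-33.4])))
h=cv2.cvtColor(im,cv2.COLOR_BGR2HSV)
for r in(215,225,240,246,270,300): print(r,[tuple(map(int,h[r,x])) for x in range(140,240,8)])
print([tuple(map(int,h[r,318])) for r in range(180,240,4)])
E
```

```text
[-0.37  0.06]
  [ 0.13 -0.14]
  [ 0.25 -0.5 ]
  [ 0.4   0.09]
  [ 0.13  0.48]]]
nest z62 [ 576.55 -222.76] -9.030955862796583 scene shift [-0.42  1.01] cost 5.794685178466061 5.140576838018291
pinlo [array([241.08, 262.84]), array([238.15, 260.47]), array([234.98, 257.91])]
pinhi [array([405.75, 372.53]), array([409.34, 374.47]), array([413.23, 376.57])]
face (55, 75) [194.5  221.37]
face (55, -75) [446.21 221.24]
face (-55, 75) [177.72 423.2 ]
face (-55, -75) [463.82 423.07]
hole+ [222.25 252.63]
hole+b [225.37 254.33]
c++ [195.02 222.14]
c++b [198.96 224.8 ]
c+- [441.22 222.01]
215 [(72, 110, 114), (73, 116, 110), (69, 113, 113), (72, 118, 106), (70, 108, 116), (68, 106, 111), (68, 103, 114), (47, 14, 129), (47, 13, 136), (15, 4, 127), (35, 12, 130), (30, 12, 129), (12, 9, 136)]
225 [(70, 103, 114), (70, 105, 117), (69, 103, 114), (68, 110, 111), (70, 106, 111), (70, 109, 108), (69, 112, 109), (19, 15, 133), (30, 13, 133), (17, 13, 135), (20, 12, 133), (18, 10, 134), (38, 8, 133)]
240 [(71, 112, 116), (70, 104, 113), (70, 106, 116), (70, 111, 115), (68, 105, 114), (70, 102, 115), (
[... 232 characters left out ...]
(15, 11, 138), (50, 12, 66), (105, 20, 25), (30, 11, 24), (30, 10, 133)]
270 [(71, 107, 114), (70, 111, 115), (69, 107, 114), (68, 107, 110), (70, 107, 117), (70, 109, 112), (69, 91, 87), (12, 9, 135), (50, 12, 132), (25, 12, 132), (15, 11, 135), (26, 13, 137), (15, 15, 137)]
300 [(67, 105, 109), (70, 107, 112), (69, 106, 113), (70, 102, 113), (71, 108, 113), (68, 93, 110), (30, 5, 94), (30, 6, 130), (30, 10, 128), (18, 9, 136), (36, 9, 137), (19, 15, 136), (156, 47, 27)]
[(67, 66, 104), (18, 14, 225), (21, 16, 225), (18, 15, 227), (14, 12, 229), (21, 11, 226), (17, 10, 228), (15, 14, 212), (9, 19, 93), (18, 10, 132), (36, 10, 133), (18, 10, 134), (30, 10, 133), (15, 19, 137), (35, 12, 130)]
```

Run:
```python
from h import *
g=cv2.cvtColor(cv2.imread("pics/w5.png"),cv2.COLOR_BGR2GRAY)
for u in(196,205,230,260,318,380,410,430,440): print(u,g[202:222,u].tolist())
for v in(220,240,260,280): print(v,g[v,180:204].tolist(),g[v,432:456].tolist())
for v in(236,240,243,246,250,254,257): print(v,g[v,206:240].tolist())
```

```text
196 [98, 90, 96, 95, 94, 100, 92, 93, 98, 94, 94, 103, 110, 127, 133, 134, 130, 132, 132, 133]
205 [97, 94, 93, 95, 95, 101, 91, 99, 94, 91, 98, 100, 116, 124, 135, 131, 130, 127, 136, 132]
230 [217, 219, 219, 221, 219, 222, 203, 146, 91, 87, 88, 102, 119, 129, 132, 131, 130, 135, 132, 132]
260 [220, 221, 222, 219, 221, 220, 202, 150, 93, 86, 90, 102, 115, 130, 132, 132, 131, 132, 134, 129]
318 [224, 222, 225, 224, 221, 222, 207, 173, 112, 89, 89, 99, 119, 131, 130, 133, 130, 134, 132, 131]
380 [220, 223, 221, 221, 217, 217, 210, 197, 140, 86, 87, 101, 118, 128, 131, 133, 133, 129, 132, 134]
410 [219, 218, 219, 218, 217, 214, 211, 196, 149, 105, 85, 93, 118, 131, 137, 133, 131, 134, 132, 134]
430 [204, 198, 195, 188, 187, 175, 171, 167, 160, 162, 158, 157, 144, 132, 131, 133, 137, 133, 131, 131]
440 [95, 96, 99, 98, 95, 96, 100, 96, 96, 95, 94, 99, 120, 130, 131, 132, 131, 133, 133, 130]
220 [98, 95, 96, 95, 98, 97, 95, 90, 94, 98, 96, 105, 116, 126, 129, 135, 132, 130, 132, 135, 134, 128, 134, 134] [131, 134, 130, 128, 135, 134, 132, 130, 133, 128, 120, 102, 72, 80, 91, 99, 96, 94, 
[... 1100 characters left out ...]
27, 26, 28, 27, 25, 33, 30, 22, 22, 40, 82, 121, 130, 136, 133, 136, 131, 133]
246 [126, 111, 88, 78, 73, 64, 65, 42, 32, 26, 29, 23, 21, 25, 24, 20, 26, 21, 18, 30, 29, 22, 24, 27, 16, 41, 74, 106, 134, 140, 132, 136, 134, 133]
250 [137, 124, 106, 84, 72, 67, 60, 52, 32, 23, 32, 34, 21, 30, 26, 20, 28, 27, 27, 27, 20, 30, 27, 32, 56, 80, 105, 119, 131, 136, 134, 135, 132, 136]
254 [133, 135, 130, 129, 111, 93, 74, 69, 63, 48, 33, 23, 26, 24, 19, 29, 22, 24, 28, 22, 31, 43, 65, 82, 104, 119, 135, 138, 136, 133, 139, 134, 137, 135]
257 [130, 132, 133, 130, 135, 131, 129, 120, 110, 98, 89, 77, 71, 69, 62, 66, 68, 75, 81, 89, 105, 119, 131, 131, 134, 136, 130, 134, 133, 136, 134, 136, 135, 138]
```

The wrist view gives the plate relative to the tool: tilt about 24°, about 2 mm forward of the pads and centred in y. For the same quality on the nest, I'll lift, back off toward the robot and view the bare nest with the wrist camera.

```bash
echo '[{"aperture":0,"z":-50},{"aperture":0,"x":-55,"z":-65},{"aperture":0,"x":-110,"z":-70},{"aperture":0,"x":-110,"z":-70},{"aperture":0,"x":-110,"z":-70}]' | python3 shift.py
cat > wn.py <<'E'
from fit import *
P=[];
for i in range(4):
    o=arm.get_obs();im=arm.grab_frame("wrist");P.append(np.r_[o["position"],o["orientation"]])
P=np.array(P);print(P.std(0).round(3));cv2.imwrite("pics/w6.png",im)
o["position"]=P[:,:3].mean(0);o["orientation"]=P[:,3:].mean(0);np.save("P6.npy",np.r_[o["position"],o["orientation"]])
c=cam("wrist",o);print("tcp",o["position"])
print("pred",[proj(c,q[:3]+Rm(np.pi/6,q[3])@l) for l in L])
for b in blobs(im,(8,90,80),(30,255,255),(100,0,440,330),4):
    m=cv2.moments(b);print("brass",cv2.boundingRect(b),m["m10"]/m["m00"],m["m01"]/m["m00"])
for b in blobs(im,(0,0,0),(180,255,50),(0,0,640,330),300)[:3]:print("black",cv2.boundingRect(b),cv2.approxPolyDP(cv2.convexHull(b),5,True)[:,0].tolist())
E
python3 wn.py|tail -12
```

```text
t: 13.32
position: [496.2, -208.9, 170.3]
orientation: [0.997, -0.079, 0.001, 0.001]
force: [0.0, 0.2, -1.1]
finger_gap: 0.404
finger_force: 30.0
  [ 0.25 -0.5 ]
  [ 0.4   0.09]
  [ 0.13  0.48]]]
nest z62 [ 576.55 -222.76] -9.030955862796583 scene shift [-0.42  1.01] cost 5.794685178466061 5.140576838018291
[0.2  0.06 0.26 0.   0.   0.   0.  ]
tcp [ 496.52 -208.97  170.01]
pred [array([211.95,  45.24]), array([426.95,  45.11]), array([439.58, 193.92]), array([199.89, 194.08]), array([249.73,  67.75]), array([393.97, 151.08])]
brass (241, 51, 16, 27) 248.50843513670736 64.76788830715532
brass (383, 138, 18, 23) 391.7882797731569 149.4851921865154
black (200, 42, 237, 153) [[213, 42], [425, 44], [435, 191], [203, 192]]
black (76, 280, 192, 50) [[267, 283], [266, 329], [76, 329], [107, 303]]
black (428, 303, 133, 27) [[560, 329], [445, 329], [428, 305], [528, 303]]
```

```bash
cat > plan.py <<'E'
from h import *
from scipy.optimize import least_squares
np.set_printoptions(precision=2,suppress=True)
def Rm(th,yaw): return R.from_euler("ZY",[yaw,th]).as_matrix()
p6=np.load("P6.npy");c=cam("wrist",{"position":p6[:3],"orientation":p6[3:]})
L=np.array([[55,75,0],[55,-75,0],[-55,-75,0],[-55,75,0],[30,46,8.5],[-30,-46,8.5]])
U=np.array([(212.5,41.5),(425.5,43.5),(435.7,191.7),(202.3,192.5),(248.5,64.8),(391.8,149.5)])
for zf in(0,1):
    f=lambda p:((np.array([proj(c,np.r_[p[:2],p[3] if zf else 62]+Rm(np.pi/6,p[2])@l) for l in L])-U)).ravel()
    r=least_squares(f,[577,-223,-.155,62.][:3+zf]);print("nest",r.x[:2],np.degrees(r.x[2]),r.x[3:],"rms",np.sqrt((r.fun**2).mean()))
    if not zf:q=r.x;print(f(q).reshape(-1,2))
# module in the tool frame (w5): tool x=+n, tool y=-level, z down
ci=(c[0],)+tuple([arm.camera_model("wrist")["tool_from_camera"][:3,3],arm.camera_model("wrist")["tool_from_camera"][:3,:3]])
M=np.array([(45,60,6),(45,-60,6),(30,46,6)]);V=np.array([(192.2,214.2),(442.6,214.2),(220.8,247.5)])
F=np.diag([1,-1,-1.])
def g(p,h=33.4): return (np.array([proj(ci,np.array([0,0,-19.])+F@(Rm(p[0],0)@(m+[p[1],p[2],-h]))) for m in M])-V).ravel()
for h in(32.4,33.4,34.4):
    r=least_squares(g,[.45,1,0],kwargs={"h":h});print("h",h,"tilt",np.degrees(r.x[0]),"o",r.x[1:],"rms",np.sqrt((r.fun**2).mean()))
E
python3 plan.py
```

```text
nest [ 577.96 -222.36] -9.235450649219645 [] rms 1.5853112463009367
[[-1.37  1.2 ]
 [ 0.94 -0.07]
 [ 2.78  0.54]
 [-3.9  -0.95]
 [ 0.35  0.47]
 [ 1.16 -0.35]]
nest [ 578.1  -222.41] -9.239819165668107 [59.15] rms 1.258778290384781
h 32.4 tilt 23.81909604475576 o [2.77 0.27] rms 0.7258363621499772
h 33.4 tilt 22.591635717062342 o [2.2 0.3] rms 0.6924107841952127
h 34.4 tilt 21.347289181248282 o [1.6  0.33] rms 0.6674727074320203
```

Nest from the wrist view: (578.0,-222.4), yaw -9.2°. The module is about 6° short in tilt, which the pins and face will take up. Going back over it at about 28 mm stand-off.

```bash
echo '[{"aperture":0,"x":55,"y":0.5},{"aperture":0,"x":100,"y":0.5,"z":10},{"aperture":0,"x":108,"y":0.5,"z":50},{"aperture":0,"x":108,"y":0.5,"z":71},{"aperture":0,"x":108,"y":0.5,"z":71}]' | python3 shift.py; echo '[{"aperture":0,"x":-2,"z":3.5},{"aperture":0,"x":-2,"z":3.5}]' | python3 shift.py; python3 go.py 578 -222.4 62 170.8 1
```

```text
t: 14.15
position: [600.1, -224.7, 95.4]
orientation: [0.997, -0.079, -0.003, -0.001]
force: [-1.1, -0.1, -1.7]
finger_gap: 0.404
finger_force: 30.0
t: 14.4
position: [600.2, -225.9, 96.1]
orientation: [0.997, -0.079, 0.001, 0.0]
force: [-0.6, -0.4, -1.5]
finger_gap: 0.404
finger_force: 30.0
t 14.4 pos [ 600.2 -225.9   96.1] psi 170.9 delta [-22.6   0.   34.1] turn 0.003 j6 1.18 F [-0.6 -0.4 -1.5] gap 0.404
```

```bash
echo '[{"aperture":0,"x":-1,"z":3.5},{"aperture":0,"x":-2.8,"z":6.5},{"aperture":0,"x":-4.4,"z":9.5},{"aperture":0,"x":-4.4,"z":9.5}]' | python3 shift.py; python3 go.py 578 -222.4 62 170.8 1
python3 - <<'E'
from h import *
im=arm.grab_frame("wrist");cv2.imwrite("pics/w7.png",im);g=cv2.cvtColor(im,cv2.COLOR_BGR2GRAY)
for b in blobs(im,(8,90,80),(30,255,255),(180,200,90,110),2):print("brass",cv2.boundingRect(b))
for b in blobs(im,(0,0,0),(180,255,60),(200,220,50,50),2):print("dark",cv2.boundingRect(b))
print([g[r,225] for r in range(204,222)])
E
```

```text
t: 14.9
position: [595.2, -224.6, 84.8]
orientation: [0.997, -0.079, -0.0, -0.0]
force: [-0.1, 0.5, -1.9]
finger_gap: 0.405
finger_force: 30.0
t 14.9 pos [ 595.2 -224.6   84.8] psi 171.0 delta [-17.3   0.6  22.8] turn 0.003 j6 1.18 F [-0.1  0.5 -1.9] gap 0.405
brass (219, 240, 14, 17)
dark (212, 237, 17, 20)
[np.uint8(94), np.uint8(137), np.uint8(167), np.uint8(120), np.uint8(51), np.uint8(18), np.uint8(28), np.uint8(25), np.uint8(13), np.uint8(45), np.uint8(91), np.uint8(122), np.uint8(139), np.uint8(133), np.uint8(132), np.uint8(139), np.uint8(135), np.uint8(132)]
```

The brass pin now shows inside the near hole, with its centre at (226,248.5) against the hole at about (223.5,248.5), and there is no contact force. I'll correct 0.9 mm in y and lower further.

```bash
echo '[{"aperture":0,"y":0.9},{"aperture":0,"x":-1.5,"y":0.9,"z":2.5},{"aperture":0,"x":-3,"y":0.9,"z":5},{"aperture":0,"x":-3,"y":0.9,"z":5}]' | python3 shift.py; python3 go.py 578 -222.4 62 170.8 1
python3 - <<'E'
from h import *
im=arm.grab_frame("wrist");cv2.imwrite("pics/w8.png",im)
for b in blobs(im,(8,90,80),(30,255,255),(180,200,90,110),2):print("brass",cv2.boundingRect(b))
for b in blobs(im,(0,0,0),(180,255,60),(200,220,50,50),2):print("dark",cv2.boundingRect(b))
E
```

```text
t: 15.45
position: [592.2, -225.0, 79.8]
orientation: [0.997, -0.079, -0.0, -0.0]
force: [-0.6, -0.3, -1.6]
finger_gap: 0.407
finger_force: 30.0
t 15.45 pos [ 592.2 -225.    79.8] psi 171.0 delta [-14.4  -0.3  17.8] turn 0.003 j6 1.18 F [-0.6 -0.3 -1.6] gap 0.407
brass (214, 237, 19, 20)
dark (212, 243, 10, 14)
```

```bash
echo '[{"aperture":0,"x":-0.5,"z":2},{"aperture":0,"x":-0.3,"z":4},{"aperture":0,"x":0.2,"z":6},{"aperture":0,"x":0.4,"z":7},{"aperture":0,"x":0.4,"z":7}]' | python3 shift.py; python3 go.py 578 -222.4 62 170.8 1
```

```text
t: 16.12
position: [592.5, -225.1, 73.8]
orientation: [0.997, -0.079, -0.001, -0.0]
force: [-4.3, 2.0, 5.6]
finger_gap: 0.405
finger_force: 30.0
t 16.12 pos [ 592.5 -225.1   73.8] psi 171.0 delta [-14.8  -0.4  11.8] turn 0.003 j6 1.18 F [-4.3  2.   5.6] gap 0.405
```

```bash
cat > chk.py <<'E'
from h import *
import sys
o=arm.get_obs();im=arm.grab_frame("wrist");g=cv2.cvtColor(im,cv2.COLOR_BGR2GRAY).astype(int)
print("z",o["position"].round(1),"F",o["force"].round(1))
for u in(205,260,318,380,430): print(u,g[200:240,u].tolist())
m=arm.camera_model("wrist");T=m["tool_from_camera"];ci=(m["camera_matrix"],T[:3,3],T[:3,:3])
for th in(24,27,30): print(th,[proj(ci,np.array([0,0,-19.])+np.diag([1,-1,-1.])@(R.from_euler("Y",np.radians(th)).as_matrix()@np.array([45+2.2,y,z-33.4]))).round(1).tolist() for y,z in((60,6),(-60,6),(60,0))])
E
echo '[{"aperture":0,"x":0.2,"z":0.8},{"aperture":0,"x":0.2,"z":0.8}]' | python3 shift.py; python3 chk.py
```

```text
t: 16.38
position: [592.6, -225.1, 73.2]
orientation: [0.997, -0.079, -0.001, -0.0]
force: [-5.4, 2.4, 8.1]
finger_gap: 0.409
finger_force: 30.0
z [ 592.6 -225.1   73.2] F [-5.4  2.4  8.1]
205 [87, 95, 99, 96, 104, 134, 143, 96, 42, 25, 16, 32, 20, 28, 26, 33, 60, 107, 125, 134, 129, 132, 132, 132, 138, 132, 131, 133, 134, 134, 132, 135, 133, 135, 129, 133, 132, 137, 137, 134]
260 [93, 93, 95, 92, 94, 127, 148, 116, 55, 31, 18, 32, 21, 29, 36, 27, 40, 80, 121, 132, 134, 133, 132, 131, 132, 133, 132, 134, 130, 133, 133, 129, 136, 137, 133, 135, 132, 134, 134, 133]
318 [100, 88, 95, 96, 89, 113, 139, 127, 72, 34, 27, 33, 22, 22, 21, 26, 36, 72, 117, 131, 131, 137, 134, 134, 132, 133, 131, 136, 133, 136, 132, 138, 132, 133, 131, 134, 129, 140, 162, 192]
380 [122, 95, 94, 101, 90, 99, 147, 177, 133, 52, 29, 21, 18, 28, 25, 22, 31, 52, 88, 125, 130, 134, 137, 133, 132, 135, 132, 133, 134, 131, 133, 138, 133, 134, 135, 134, 128, 132, 136, 131]
430 [130, 99, 97, 96, 97, 102, 124, 151, 129, 78, 30, 19, 25, 28, 17, 27, 26, 37, 84, 121, 133, 134, 133, 135, 129, 135, 134, 134, 132, 131, 133, 135, 132, 137, 133, 130, 135, 134, 133, 130]
24 [[193.6, 216.7], [442.8, 216.6], [197.7, 219.0]]
27 [[195.1, 220.7], [441.2, 220.6], [199.1, 223.4]]
30 [[196.6, 224.8], [439.8, 224.7], [200.4, 227.9]]
```

```bash
sed -i 's/^for u in(205.*$/for u in(205,260,318,380,430): print(u,next(200+i for i in range(40) if (g[200+i:203+i,u]>100).all() and g[198+i,u]<70),end="; ")/' chk.py; sed -i '/^for th/d' chk.py
echo '[{"aperture":0,"x":-0.8,"y":0.3,"z":0.5},{"aperture":0,"x":-0.8,"y":0.3,"z":1.2},{"aperture":0,"x":-0.8,"y":0.3,"z":1.2}]' | python3 shift.py; python3 chk.py
```

```text
t: 16.8
position: [592.6, -225.1, 72.5]
orientation: [0.997, -0.079, 0.0, -0.0]
force: [-3.4, 3.6, 8.0]
finger_gap: 0.406
finger_force: 30.0
z [ 592.6 -225.1   72.5] F [-3.4  3.6  8. ]
205 218; 260 219; 318 219; 380 220; 430 220;
```

```bash
echo '[{"aperture":0,"x":-0.8,"y":0.4,"z":0.5},{"aperture":0,"x":-0.8,"y":0.4,"z":1.5},{"aperture":0,"x":-0.8,"y":0.4,"z":1.5}]' | python3 shift.py; python3 chk.py
```

```text
t: 17.23
position: [592.6, -225.2, 71.6]
orientation: [0.997, -0.079, 0.001, -0.0]
force: [-2.1, 5.4, 10.9]
finger_gap: 0.402
finger_force: 30.0
z [ 592.6 -225.2   71.6] F [-2.1  5.4 10.9]
205 220; 260 220; 318 220; 380 221; 430 221;
```

```bash
echo '[{"aperture":0,"x":-0.4,"y":-0.7,"z":0.5},{"aperture":0,"x":-0.4,"y":-0.9,"z":1.5},{"aperture":0,"x":-0.4,"y":-0.9,"z":1.5}]' | python3 shift.py; python3 chk.py; echo '[{"aperture":0,"y":-0.3,"z":1},{"aperture":0,"y":-0.3,"z":1.5},{"aperture":0,"y":-0.3,"z":1.5}]' | python3 shift.py; python3 chk.py
```

```text
t: 17.65
position: [592.7, -225.2, 71.6]
orientation: [0.997, -0.079, 0.002, 0.0]
force: [-5.5, 3.5, 17.8]
finger_gap: 0.404
finger_force: 30.0
z [ 592.7 -225.2   71.6] F [-5.5  3.5 17.8]
205 220; 260 220; 318 220; 380 221; 430 221; t: 18.08
position: [592.7, -225.2, 71.5]
orientation: [0.997, -0.079, 0.002, 0.001]
force: [-10.3, 4.7, 26.9]
finger_gap: 0.408
finger_force: 30.0
z [ 592.7 -225.2   71.5] F [-10.3   4.7  26.9]
205 220; 260 220; 318 221; 380 221; 430 221;
```

```bash
cat > sc.py <<'E'
from fit3 import *
o=arm.get_obs();cv2.imwrite("pics/s9.png",arm.grab_frame("scene"));im=cv2.imread("pics/s9.png");P=o["position"]+[0,0,19]
q=np.array([578,-222.4,62,np.radians(-9.1)]);Rn=Rm(np.pi/6,q[3])
# expected lines when flush
for th,lab in((30,"flush"),):
    c=[proj(cs,q[:3]+Rn@np.array(m))+ss for m in((45,60,0),(45,-60,0),(-45,60,0),(45,60,6),(45,-60,6))];print("flush corners",c)
    print("slopes front,side",(c[1]-c[0])[1]/(c[1]-c[0])[0],(c[2]-c[0])[1]/(c[2]-c[0])[0])
u=np.array(c)
F=edges(im,range(int(u[1,0])+8,int(u[0,0])-6),int(u[1,1])-12,int(u[0,1])+8);S=edges(im,range(int(u[0,0])+6,int(u[2,0])-6),int(u[2,1])-10,int(u[0,1])+4)
for X,n in((F,"front"),(S,"side")):
    if len(X)>3:
        k=np.polyfit(X[:,0],X[:,1],1);a,b=(u[0],u[1]) if n=="front" else (u[0],u[2]);mid=(a+b)/2;print(n,len(X),k,"vs flush at mid",np.polyval(k,mid[0])-mid[1])
# face right border (black->non black) below plate for reference
E
python3 sc.py|tail -5
python3 - <<'E'
from h import *
g=cv2.cvtColor(cv2.imread("pics/s9.png"),cv2.COLOR_BGR2GRAY)
for u in (225,235,245,255,262,270,278):print(u,g[185:245,u].tolist())
E
```

```text
nest z62 [ 576.55 -222.76] -9.030955862796583 scene shift [-0.42  1.01] cost 5.794685178466061 5.140576838018291
flush corners [array([253.66, 231.31]), array([218.63, 205.86]), array([281.41, 197.62]), array([252.31, 230.  ]), array([217.22, 204.53])]
slopes front,side 0.7265959956108116 -1.2141778513927695
front 21 [ 0.74 44.83] vs flush at mid 0.6446748069849662
side 16 [ -1.2  532.99] vs flush at mid -2.102082718899112
225 [89, 90, 92, 86, 59, 28, 19, 39, 76, 108, 109, 114, 152, 136, 107, 107, 110, 111, 111, 110, 110, 110, 111, 112, 114, 106, 64, 28, 22, 22, 9, 109, 158, 123, 89, 88, 90, 89, 83, 105, 166, 191, 189, 186, 188, 189, 190, 193, 188, 124, 81, 87, 90, 92, 91, 91, 92, 92, 91, 92]
235 [47, 209, 207, 136, 69, 52, 59, 62, 63, 62, 61, 60, 54, 38, 142, 192, 198, 193, 205, 216, 165, 111, 104, 109, 109, 110, 111, 110, 110, 111, 110, 113, 118, 91, 44, 23, 26, 16, 66, 149, 130, 92, 87, 89, 89, 86, 75, 128, 184, 194, 188, 187, 189, 189, 192, 205, 177, 108, 84, 90]
245 [75, 111, 86, 45, 36, 34, 32, 26, 21, 17, 15, 16, 17, 17, 14, 15, 37, 45, 72, 80, 73, 142, 178, 181, 179, 175, 159
[... 551 characters left out ...]
 110, 110, 111, 111, 110, 107, 106, 98, 68, 31, 25, 27, 29, 29, 28, 30, 33, 32, 26, 21, 15, 60, 99, 129, 136, 132, 131, 129, 125, 122, 130, 179, 191, 194]
270 [49, 49, 49, 49, 46, 46, 108, 117, 112, 111, 111, 110, 110, 110, 110, 110, 111, 110, 110, 112, 110, 108, 107, 103, 80, 48, 28, 26, 27, 29, 30, 31, 30, 31, 31, 24, 15, 57, 124, 185, 195, 188, 179, 140, 124, 128, 130, 131, 131, 127, 123, 133, 165, 183, 188, 148, 120, 98, 89, 92]
278 [43, 73, 89, 94, 85, 51, 26, 27, 28, 23, 47, 98, 111, 110, 96, 67, 34, 22, 27, 29, 30, 30, 29, 27, 31, 26, 23, 28, 45, 78, 93, 92, 90, 90, 88, 81, 122, 174, 159, 133, 127, 130, 132, 131, 131, 126, 123, 159, 186, 202, 176, 133, 105, 91, 90, 91, 92, 91, 92, 91]
```

```bash
python3 - <<'E' | tail -6
from fit import *
q=np.array([578,-222.4,62,np.radians(-9.1)]);Rn=Rm(np.pi/6,q[3])
pr=lambda *m:proj(cs,q[:3]+Rn@np.array(m))+ss
def at(a,b,u):return a[1]+(b-a)[1]/(b-a)[0]*(u-a[0])
for x,y,z in((0,0,0),(1,0,0),(0,1,0),(0,0,1),(0,0,2)):
    A,B,C=pr(45+x,60+y,z),pr(45+x,-60+y,z),pr(-45+x,60+y,z);D,E,G=pr(55,75,0),pr(55,-75,0),pr(-55,75,0)
    print((x,y,z),"front gap@235",round(at(D,E,235)-at(A,B,235),2),"side gap@266",round(at(D,G,266)-at(A,C,266),2), "plate slopes",(B-A)[1]/(B-A)[0],(C-A)[1]/(C-A)[0])
E
```

```text
nest z62 [ 576.55 -222.76] -9.030955862796583 scene shift [-0.42  1.01] cost 5.794685178466061 5.140576838018291
(0, 0, 0) front gap@235 5.9 side gap@266 9.0 plate slopes 0.7265959956108116 -1.2141778513927695
(1, 0, 0) front gap@235 5.31 side gap@266 9.0 plate slopes 0.7274792124946998 -1.214177851392763
(0, 1, 0) front gap@235 5.9 side gap@266 8.4 plate slopes 0.7265959956108136 -1.2143609910954067
(0, 0, 1) front gap@235 5.95 side gap@266 9.48 plate slopes 0.7265170049750348 -1.2140274161663291
(0, 0, 2) front gap@235 6.01 side gap@266 9.97 plate slopes 0.7264378593200496 -1.2138768058183624
```

Both plate edges are now parallel to the face edges in scene, with slopes 0.74/-1.20 against 0.73/-1.21 expected when flush. The descent has stalled hard. I'll relieve the sideways load and recheck.

```bash
echo '[{"aperture":0,"x":-1,"y":0.3},{"aperture":0,"x":-1.8,"y":0.3},{"aperture":0,"x":-1.8,"y":0.3}]' | python3 shift.py; python3 chk.py; python3 sc.py | tail -2;  echo '[{"aperture":0,"x":-1.2,"y":0.3},{"aperture":0,"x":-2.5,"y":0.3,"z":-1},{"aperture":0,"x":-2.5,"y":0.3,"z":-1}]' | python3 shift.py; python3 chk.py; python3 sc.py | tail -2
```

```text
t: 18.55
position: [592.8, -225.2, 71.5]
orientation: [0.997, -0.079, 0.004, 0.001]
force: [-1.6, 5.6, 21.2]
finger_gap: 0.404
finger_force: 30.0
z [ 592.8 -225.2   71.5] F [-1.6  5.6 21.2]
205 220; 260 220; 318 221; 380 221; 430 222; front 21 [ 0.74 44.92] vs flush at mid 0.6492580255030589
side 16 [ -1.2  533.15] vs flush at mid -2.1059871297431414
t: 19.02
position: [592.1, -225.4, 71.9]
orientation: [0.997, -0.079, 0.006, 0.001]
force: [9.0, 3.5, 9.8]
finger_gap: 0.408
finger_force: 30.0
z [ 592.1 -225.4   71.9] F [9.  3.5 9.8]
205 220; 260 220; 318 221; 380 221; 430 222; front 21 [ 0.74 43.94] vs flush at mid 0.2530641689722586
side 16 [ -1.2 532.8] vs flush at mid -2.311632419553348
```

```bash
echo '[{"aperture":0,"x":1.2,"y":-0.5},{"aperture":0,"x":1.2,"y":-0.5},{"aperture":0.48,"x":1.2,"y":-0.5},{"aperture":0.48,"x":1.2,"y":-0.5},{"aperture":0.48,"x":1.2,"y":-0.5}]' | python3 shift.py; python3 chk.py; python3 sc.py | tail -2
```

```text
t: 19.75
position: [589.1, -224.7, 68.4]
orientation: [0.997, -0.079, 0.001, 0.001]
force: [2.8, -1.2, 4.5]
finger_gap: 0.481
finger_force: 2.8
z [ 589.1 -224.7   68.4] F [ 2.8 -1.2  4.5]
205 215; 260 216; 318 216; 380 216; 430 217; front 21 [ 0.74 44.94] vs flush at mid 0.32502348164084083
side 16 [ -1.2  533.16] vs flush at mid -2.314340143211041
```

```bash
echo '[{"aperture":0.6,"z":-2},{"aperture":0.7,"z":-3},{"aperture":0.7,"z":-20},{"aperture":0.7,"z":-50},{"aperture":0.7,"z":-90}]' | python3 shift.py; echo '[{"aperture":0.7,"x":-60,"z":-40},{"aperture":0.7,"x":-110,"z":-40},{"aperture":0.7,"x":-110,"z":-40}]' | python3 shift.py; python3 sc.py | tail -2
python3 - <<'E'
from h import *
o=arm.get_obs();im=arm.grab_frame("wrist");cv2.imwrite("pics/w9.png",im);t=arm.grab_frame("top");cv2.imwrite("pics/t9.png",t);s=arm.grab_frame("scene");cv2.imwrite("pics/s10.png",s)
c=cam("wrist",o);print(o["position"],o["force"])
for n,i,r in(("w",im,(150,0,350,280)),("top",t,(400,200,110,100)),("scene",s,(205,150,95,100))):
    for b in blobs(i,(8,90,80),(30,255,255),r,1):print(n,"brass",cv2.boundingRect(b))
    for b in blobs(i,(100,150,50),(130,255,255),r,20):print(n,"disp",cv2.minAreaRect(b))
C=np.array([578,-222.4,62]);Rn=R.from_euler("ZY",[-9.1,30],degrees=True).as_matrix()
print("flush pred: display",[proj(k,C+Rn@[0,0,44]).round(1) for k in(c,cam("top"),cam("scene"))],"pins",[[proj(k,C+Rn@p).round(1) for p in([30,46,12],[-30,-46,12])] for k in(c,cam("top"),cam("scene"))])
E
```

```text
t: 20.48
position: [586.8, -223.3, 157.9]
orientation: [0.997, -0.079, -0.002, -0.001]
force: [-0.3, -0.7, 0.1]
finger_gap: 0.7
finger_force: 0.0
t: 20.85
position: [475.7, -205.0, 197.8]
orientation: [0.997, -0.079, -0.001, -0.001]
force: [0.3, -0.5, -0.3]
finger_gap: 0.699
finger_force: 0.0
front 21 [ 0.74 45.05] vs flush at mid 0.3191515295035856
side 16 [ -1.2  533.48] vs flush at mid -2.315669090459039
[ 478.0190641  -206.14729631  198.43698434] [ 0.89848237 -0.58821542  0.75489255]
w brass (248, 31, 13, 19)
w brass (379, 108, 13, 18)
w disp ((319.5, 37.0), (46.0, 33.0), 90.0)
top brass (483, 265, 7, 7)
top brass (428, 228, 6, 7)
top disp ((465.0, 237.0), (14.0, 10.0), 90.0)
scene brass (249, 218, 6, 5)
scene disp ((215.0, 242.5), (13.0, 20.0), 90.0)
scene disp ((237.74586486816406, 190.70489501953125), (6.657918453216553, 15.236390113830566), 39.80556869506836)
flush pred: display [array([318.6,  41.2]), array([463.6, 237.8]), array([239.8, 190.4])] pins [[array([253.5,  39.4]), array([387.3, 115.2])], [array([430.6, 230. ]), array([486.2, 267. ])], [array([251.7, 218.9]), array([242.6, 178.1])]]
```

Both pins now stick out through the plate in the wrist and top views. As a flushness check, I'll run PnP on the plate's four corners in the wrist image.

Run:
```python
from h import *
np.set_printoptions(precision=2,suppress=True)
im=cv2.imread("pics/w9.png");hsv=cv2.cvtColor(im,cv2.COLOR_BGR2HSV);o=arm.get_obs();c=cam("wrist",o)
C=np.array([578,-222.4,62]);Rn=R.from_euler("ZY",[-9.1,30],degrees=True).as_matrix()
m=np.array([(45,60,6),(45,-60,6),(-45,-60,6),(-45,60,6)],float);print("pred",[proj(c,C+Rn@p) for p in m])
mask=cv2.inRange(hsv,(0,0,80),(180,45,255));x=cv2.findContours(mask[:200,190:450],cv2.RETR_EXTERNAL,cv2.CHAIN_APPROX_NONE)[0]
b=max(x,key=cv2.contourArea)[:,0]+[190,0];print(cv2.boundingRect(b))
H=cv2.approxPolyDP(cv2.convexHull(b.reshape(-1,1,2).astype(np.int32)),4,True)[:,0];print(H.tolist())
g=cv2.cvtColor(im,cv2.COLOR_BGR2GRAY)
for r in(30,60,90,110,130):print(r,[ (int(i)+190,int(g[r,190+i]),int(g[r,191+i])) for i in np.where(abs(np.diff(g[r,190:450].astype(int)))>35)[0]])
for u in(240,280,360,400):print(u,[(int(i),int(g[i,u]),int(g[i+1,u])) for i in np.where(abs(np.diff(g[:200,u].astype(int)))>30)[0]])
```

```text
pred [array([236.08,  32.54]), array([399.15,  32.65]), array([406.09, 144.17]), array([228.91, 144.05])]
(226, 0, 185, 143)
[[410, 9], [405, 142], [231, 139], [227, 7], [330, 0]]
30 [(218, 93, 56), (236, 47, 88), (290, 166, 220), (301, 207, 154), (302, 154, 92), (336, 65, 113), (337, 113, 183), (338, 183, 230), (348, 186, 148), (402, 89, 51)]
60 [(234, 46, 85), (289, 163, 212), (301, 198, 142), (337, 113, 162), (338, 162, 218), (404, 78, 34)]
90 [(232, 45, 84), (289, 137, 175), (290, 175, 238), (347, 230, 185), (348, 185, 140), (405, 109, 69)]
110 [(292, 165, 230), (344, 242, 205), (345, 205, 150), (406, 111, 74), (407, 74, 37)]
130 [(407, 112, 75), (424, 44, 82)]
240 [(6, 106, 149), (7, 149, 212), (21, 219, 146), (22, 146, 55), (24, 77, 118), (139, 159, 113), (140, 113, 64), (141, 64, 23), (159, 41, 106), (160, 106, 179), (161, 179, 223), (167, 224, 170), (168, 170, 120)]
280 [(6, 99, 140), (7, 140, 193), (8, 193, 229), (21, 228, 151), (22, 151, 67), (24, 65, 118), (140, 133, 82), (141, 82, 38), (159, 31, 84), (160, 84, 159), (161, 159, 217), (168, 202, 149), (169, 149, 106)]
360 [(7, 106, 153), (8, 153, 215), (22, 223, 143), (23, 143, 54), (25, 74, 120), (140, 156, 119), (141, 119, 64), (142, 64, 25), (160, 42, 134), (161, 134, 214), (168, 219, 155), (169, 155, 110)]
400 [(8, 128, 191), (9, 191, 223), (22, 223, 148), (23, 148, 65), (25, 65, 113), (140, 161, 128), (141, 128, 76), (142, 76, 33), (160, 31, 63), (161, 63, 112)]
```

The plate measures about 29.3° and both pins protrude equally, so it is flush within measurement error. Now back to the cap, at the TCP pose it had when out, about (565,274.6,94).

```bash
python3 go.py 565 274.5 190 175.4
```

```text
t 21.05 pos [ 480.5 -207.3  198.4] psi 171.0 delta [   7.9 -489.1    8.1] turn -0.077 j6 1.09 F [-0.2  0.6 -0.7] gap 0.699
```

```bash
echo '[{"aperture":0.8,"x":2,"y":-60,"twist":-0.02},{"aperture":0.8,"x":4,"y":-120,"twist":-0.03},{"aperture":0.8,"x":5,"y":-180,"twist":-0.05},{"aperture":0.8,"x":6,"y":-240,"twist":-0.06},{"aperture":0.8,"x":7,"y":-300,"twist":-0.077}]' | python3 shift.py; echo '[{"aperture":0.8,"y":-60},{"aperture":0.8,"y":-120},{"aperture":0.8,"y":-180},{"aperture":0.8,"y":-189},{"aperture":0.8,"y":-189}]' | python3 shift.py; python3 go.py 565 274.5 94 175.4
```

```text
t: 21.68
position: [534.8, 90.7, 197.7]
orientation: [0.999, -0.04, 0.0, 0.0]
force: [0.6, -0.2, -0.2]
finger_gap: 0.792
finger_force: 0.0
t: 22.3
position: [548.9, 277.3, 197.0]
orientation: [0.999, -0.039, -0.0, 0.0]
force: [0.0, -0.5, -0.9]
finger_gap: 0.803
finger_force: 0.0
t 22.3 pos [548.9 277.3 197. ] psi 175.5 delta [ 16.3   1.5 102.9] turn 0.001 j6 1.93 F [ 0.  -0.5 -0.9] gap 0.803
```

```bash
echo '[{"aperture":0.8,"x":16,"y":1.5,"z":30},{"aperture":0.8,"x":16,"y":1.5,"z":75},{"aperture":0.8,"x":16,"y":1.5,"z":97},{"aperture":0.8,"x":16,"y":1.5,"z":103},{"aperture":0.8,"x":16,"y":1.5,"z":103}]' | python3 shift.py; python3 go.py 565 274.5 94 175.4; echo '[{"aperture":0},{"aperture":0},{"aperture":0},{"aperture":0},{"aperture":0}]' | python3 shift.py;echo '[{"aperture":0},{"aperture":0}]' | python3 shift.py
```

```text
t: 22.92
position: [565.2, 273.0, 95.1]
orientation: [0.999, -0.041, 0.0, 0.0]
force: [0.3, -0.4, 0.2]
finger_gap: 0.797
finger_force: 0.0
t 22.93 pos [565.2 273.   95.1] psi 175.3 delta [-0.4 -1.5  1.1] turn -0.002 j6 1.91 F [ 0.3 -0.4  0.2] gap 0.797
t: 23.55
position: [564.7, 274.7, 95.0]
orientation: [0.999, -0.04, 0.0, -0.001]
force: [0.5, 4.0, 0.5]
finger_gap: 0.314
finger_force: 30.0
t: 23.8
position: [564.7, 274.7, 95.0]
orientation: [0.999, -0.04, 0.0, -0.001]
force: [0.3, 5.4, 0.3]
finger_gap: 0.308
finger_force: 30.0
```

```bash
echo '[{"aperture":0,"x":-2.5,"z":4.3},{"aperture":0,"x":-5,"z":8.7},{"aperture":0,"x":-9,"z":15.6},{"aperture":0,"x":-9.7,"z":16.9},{"aperture":0,"x":-9.7,"z":16.9}]' | python3 shift.py; echo '[{"aperture":0.7},{"aperture":0.7},{"aperture":0.7},{"aperture":0.8},{"aperture":0.8,"z":-20}]' | python3 shift.py;echo '[{"aperture":0.8,"z":-60},{"aperture":0.8,"z":-110},{"aperture":0.8,"z":-110}]' | python3 shift.py
python3 - <<'E'
from h import *
im=arm.grab_frame("scene");cv2.imwrite("pics/s12.png",im);cv2.imwrite("pics/t12.png",arm.grab_frame("top"))
for b in blobs(im,(0,0,150),(180,70,255),(445,240,60,60),4)[:2]:
    m=cv2.moments(b);print([m["m10"]/m["m00"],m["m01"]/m["m00"]])
s0=cv2.imread("pics/scene0.png")
d=cv2.absdiff(im,s0).max(2)
for n,r in(("bulb",(350,290,60,85)),("bin",(145,220,90,75)),("driver",(250,270,80,60))):
    x,y,w,h=r;print(n,(d[y:y+h,x:x+w]>40).sum())
for b in blobs(im,(100,150,50),(130,255,255),(205,150,60,60),20):print("disp",cv2.minAreaRect(b))
print(arm.get_obs()["position"],arm.get_obs()["force"])
E
```

```text
t: 24.42
position: [555.7, 275.6, 79.1]
orientation: [0.999, -0.04, 0.001, -0.001]
force: [-1.0, 5.3, 7.2]
finger_gap: 0.31
finger_force: 30.0
t: 25.05
position: [553.5, 274.2, 96.6]
orientation: [0.999, -0.04, -0.002, 0.001]
force: [-0.0, 0.5, -0.4]
finger_gap: 0.797
finger_force: 0.0
t: 25.42
position: [558.2, 275.7, 215.2]
orientation: [0.999, -0.04, 0.006, -0.002]
force: [1.0, -0.1, -0.4]
finger_gap: 0.8
finger_force: 0.0
[470.32098765432096, 281.5358024691358]
bulb 0
bin 0
driver 0
disp ((237.74586486816406, 190.70489501953125), (6.657918453216553, 15.236390113830566), 39.80556869506836)
[555.2051018  274.83816653 209.21912261] [-0.48859822  0.32687488 -1.00409676]
```

The cap end is back at (470.3,281.5), its home pixel. The bulb, bin and driver are unchanged, and the module is where I left it. Handing in.

```bash
echo '[{"aperture":0.8},{"aperture":0.8}]' | python3 shift.py >/dev/null; python3 -c "
from workcell import arm
print(arm.finish_job())"
```

```text
the job is handed in; nothing more can be done
None
```

I handed the job in at about 26 s: the red cap was pulled out to its stop and released, the module was set on both pins (flush to within about 1° as measured) and released, the cap was pressed home again, and the bulb, bin and screwdriver had not moved.

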